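# Set and clamp the feed slide

### The job

A V-block has been left standing on the bed of the feed slide: lift it off and stand it upright on the bench beside its matching V-block, no more than a hand's breadth away. Then, with the clamp lever still open, turn the sloping handwheel clockwise until the slide's pointer stands opposite the index finger, to within about 4 mm, and only then swing the clamp lever fully home over the bed. The slide must never run into the V-block, and the second V-block, oil can and grease tin stay where they are.

Things in the scene. Friction and masses are not known exactly. Their poses are not given: they have to be found in the camera images.
- feeder_bed (a point): Middle of the bed's top: a steel bar 280 mm long (x), 64 wide, 30 mm above the bench. Its frame is the fixed feeder's (z up). Grey base plate 12 mm thick reaches 150 mm to +x and -x, 70 to +y, 260 to -y of this point. The gear head, a grey box up to 150 mm above the bench, stands at x 50 to 160, y -140 to -240 mm, behind the handwheel.
- wheel_center (a point): Handwheel centre, in the rim's plane; turns with it. z: wheel axis out of its face, 35 degrees from vertical towards feeder -x. Rim: round bar 14 mm thick on a 60 mm radius circle. Three 10 mm spokes at 0, 120, 240 degrees from this x (about z), 2 mm behind the rim plane at the rim, 12 mm at the hub (radius 12 mm). Gear head face 50 mm behind the rim plane.
- wheel (a joint): Handwheel angle in rad, 0 to 5, growing clockwise as seen looking at the wheel's face (that is, turning about -z of point wheel_center). It drives the slide by 20 mm per rad; it stays where it is left and needs about 0.2 N m (3 to 4 N at the rim).
- slide_mark (a point): Tip of the slide's pointer, on the slide's feeder +y side, 53 mm above the bench. The slide is a steel block 60 mm long (x), 66 wide, 41 high on the bed; the tip lies midway along its length, 41.5 mm to +y of the bed's middle line. Turning the wheel clockwise moves it to feeder -x. Frame as the feeder.
- index_tip (a point): Tip of the fixed index finger: a dark steel post 22 x 12 x 40 mm on the base plate at feeder +y of the bed, capped by a flat steel point towards the bed, 53 mm above the bench. The slide's pointer must come opposite it (same feeder x; 4 mm gap in y). Starts 44 to 73 mm to feeder -x of the pointer. Frame as the feeder.
- clamp_pivot (a point): Pivot of the clamp lever, 47 mm above the bench near the feeder's -x end of the bed; frame as the feeder. The lever's arm is an 11 mm bar about 57 mm above the bench, 75 mm from pivot to knob.
- clamp_knob (a point): Middle of the clamp lever's upright black plastic knob, 22 mm diameter, from 55 to 93 mm above the bench, on the free end of the lever, 75 mm from the pivot. Its y axis points along the arm away from the pivot.
- clamp (a joint): Clamp lever angle in rad: 0 open (arm to feeder +y), growing clockwise from above to the stop at 1.45 (arm along the bed to +x, fully home). It needs about 0.1 N m and stays where it is left.
- block_center (a point): Centre of the steel V-block that stands on the bed, 55 mm (its x) x 50 mm (its y) x 40 mm high, about 0.45 kg, a V groove along its x in the top. Grasp by the two plain side faces (normal to y). It stands 10 to 45 mm in front of the slide.
- twin_center (a point): Centre (half-way up) of the matching V-block of the same size, on the bench to the left; same axes.
- block: The V-block on the bed; origin at the centre of its underside.
- slide: The slide itself; origin at the centre of its underside.
- oil_can: Oil can with long spout, 62 mm diameter, 151 mm high, on the bench to the left of the feeder; origin at the centre of its underside. Leave alone.
- grease_tin: Round tin, 64 mm diameter, 40 mm high, on the base plate before the handwheel; origin at the centre of its underside. Leave alone.
Not all that is in view belongs to the job. What is shaped like the block but red or turquoise is not meant. What is shaped like the part that bears twin_center but yellow is not meant.

How it is judged:
By the outcome, as a careful person would: the job done as asked, in the order asked, and still so for the second after the job is handed in, with the robot touching nothing.
It also fails if it takes over 72 s, if anything falls off the work surface, if the arm or the gripper's body presses on something with over 40 N, if the wrist force passes 120 N, or if a joint passes its speed limit or range.

### The arm

A 7-joint arm with a two-finger parallel gripper is mounted at the origin on a cart in front of the work surface, level with it; the furniture and walls round the work are solid. World frame = base frame: x ahead of the robot, y to its left, z up, the work surface at z = 0. Lengths are in mm, angles in rad, forces in N, time in s.
With the tool pointing down it reaches from about 425 to 825 mm from the base axis. Payload 3.6 kg.
Tool frame: the origin (TCP) lies between the finger pads; the fingertips stand 8 mm ahead of it and the grasp point (between the pads) lies 11 mm behind it; z points along the fingers, y is the direction in which the jaws open and shut (so a half turn about z gives the same grasp; the last joint's range is limited). The gripper opens to 93 mm and grips with 3 to 60 N. Pads are 15 mm wide; open, the fingers measure 128 mm over their backs; the gripper's body (75 mm by 188 mm) begins 65 mm behind the grasp point.
Start: joints at [-1.323, 0.615, -0.013, 1.423, 0.008, 1.103, -0.04], TCP at [175.722, 625.767, 226.64] pointing down, gripper open.
Joint ranges: [-3.12, 3.12], [-0.3, 2.06], [-1.34, 1.32], [0.26, 2.42], [-1.36, 4.5], [0.01, 1.98], [-2.84, 2.84]. Speed limits (rad/s): [2.79, 2.79, 3.14, 3.14, 3.14, 3.14, 3.14].

### API

Orientations are given as a 3x3 rotation matrix whose columns are the frame's x, y, z axes.
In Python, from workcell import env gives the robot as it stands.
- The arm moves only by the tool move_arm, never from a script. Its argument "targets" is a list of rows, each a list of 3 entries, a list of its own where there are three numbers: the shift along the world's x, y, z in m, then the turn, a rotation vector about the world's x, y, z in rad, then the finger opening in m, from 0 to 0.093. In form: [[[x, y, z], [wx, wy, wz], jaw], ...]. A call has 1 to 10 rows; each row shifts and turns the commanded pose from where the row before left it; what a row does not reach is not made up. A row lasts 1/8 s, in which the tool goes at most 62.5 mm and 10.7 degrees, less where a joint would pass 70% of its speed; a pose out of reach is approached as far as the arm can. A call is refused whole if a number of a shift passes 0.0625 or a number of a turn 0.188, either way. A call with a gripper value outside its range is refused whole. The fingers move at their own pace and stop on an object; "squeeze" is the grip in N (left out, the last holds). Time passes only in rows, so rows that do not move let the fingers close. It gives the time, the measured TCP pose, the force and the opening at its end, in the units of the state.
- env.read_state(): the state, without advancing time (a new reading comes with each control period).
- env.grab_frame(name): name is "scene" or "top" or "wrist"; returns the picture (480x640x3 uint8, red, green, blue); there is no depth.
- env.camera_model(name): a dict with "intrinsics" (3x3 intrinsics, pixels), "world_from_camera" (4x4, takes a point from camera to world coordinates). Camera axes: x right, y down, z forward; pixel columns grow to the right and rows downward; lengths in mm; the calibration is good to about 2 mm. A picture is of the moment at which its call begins: read the wrist's pose just before it. camera_model takes no time and is no camera call; for the wrist camera it gives the pose at the moment of the call.
- env.finish_job(): hands the job in, once; it reports no verdict.
The state is a dict: "clock": time; "q": joint angles; "dq": joint speeds; "tau": joint torques, N m; "ee_pos": TCP position; "tcp_rot": TCP orientation; "force": force on the tool from outside, world axes, zero at the start; "ft_torque": the same for the moment, N m; "opening": finger opening in mm.
Only numpy, scipy, OpenCV 4.12 (cv2) and the standard library are available. Lean on these libraries where they do the work, as an engineer would, in place of code of your own. Each camera call takes 0.05 s, during which the arm holds its last target.

## Working session

There is one attempt and no reset: what is moved stays moved. The work goes in short steps, Python scripts to look and compute and a tool call to move; the robot and the scene stay as the last step left them, time stands still between calls to the robot, and variables do not carry over. Pictures are saved under pics/ and viewed, and the job is handed in when it is done.

Besides the shell and the picture viewer there is one more tool, called after "Request:" as name(argument=value, ...) on one line, values as JSON. move_arm: Moves the arm, as the interface text tells. Its arguments: {"type":"object","properties":{"targets":{"type":"array","items":{"type":"array"}},"squeeze":{"type":"number"}},"required":["targets"]}

```bash
ls; mkdir -p pics; python3 - <<'E'
from workcell import env
import cv2,numpy as np
print(env.read_state())
for n in ("scene","top","wrist"):
    im=env.grab_frame(n); cv2.imwrite(f"pics/{n}0.png",im[:,:,::-1])
    m=env.camera_model(n); print(n,np.round(m["intrinsics"],1).tolist(),np.round(m["world_from_camera"],3).tolist())
E
```

```text
pics
{'clock': 0.0, 'q': array([-1.32350007,  0.61587464, -0.0126278 ,  1.42486618,  0.00810933,
        1.10341613, -0.04041926]), 'dq': array([-0.00147168,  0.00226773,  0.00166837,  0.00181027,  0.00013899,
        0.00039535, -0.00074321]), 'tau': array([-3.98248585e-04, -4.58932149e+01,  2.08911491e-01, -1.65740705e+01,
       -6.10443112e-02,  2.06174894e-02,  2.39430619e-04]), 'ee_pos': array([175.53312552, 625.05600561, 225.52090453]), 'tcp_rot': array([[-9.62767762e-01,  2.70329100e-01, -6.43537251e-04],
       [ 2.70329863e-01,  9.62764695e-01, -2.43024736e-03],
       [-3.73916362e-05, -2.51373115e-03, -9.99996840e-01]]), 'force': array([-0.75280638, -0.01914145, -0.1318324 ]), 'ft_torque': array([-0.00669104, -0.01217659,  0.0137    ]), 'opening': 92.94355965950514}
scene [[622.9, 0.0, 308.9], [0.0, 622.9, 241.5], [0.0, 0.0, 1.0]] [[-0.908, -0.247, 0.339, -0.804], [-0.419, 0.578, -0.7, 1181.407], [-0.023, -0.778, -0.628, 961.652], [0.0, 0.0, 0.0, 1.0]]
top [[503.9, 0.0, 316.4], [0.0, 503.9, 240.9], [0.0, 0.0, 1.0]] [[0.009, -0.992, 0.124, 342.914], [-1.0, -0.01, -0.007, 213.568], [0.008, -0.124, -0.992, 1235.74], [0.0, 0.0, 0.0, 1.0]]
wrist [[331.2, 0.0, 319.1], [0.0, 331.2, 238.6], [0.0, 0.0, 1.0]] [[0.27, 0.927, 0.26, 103.517], [0.963, -0.259, -0.076, 645.948], [-0.003, 0.271, -0.963, 383.291], [0.0, 0.0, 0.0, 1.0]]
```

View pics/scene0.png

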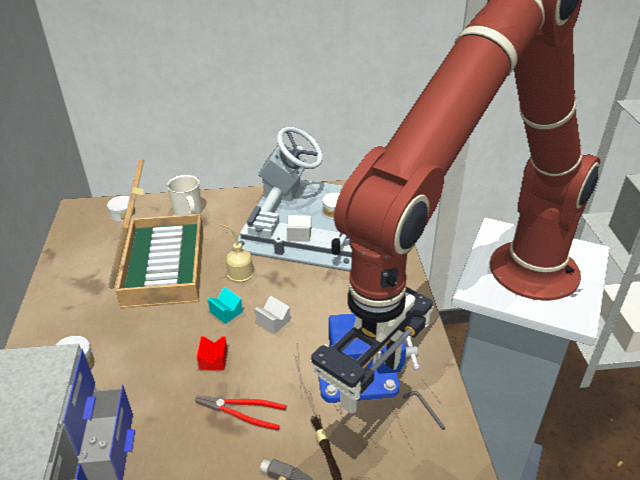

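View pics/top0.png

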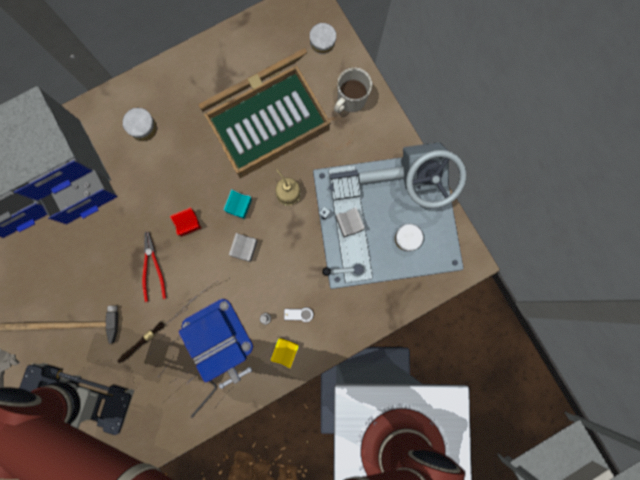

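View pics/wrist0.png

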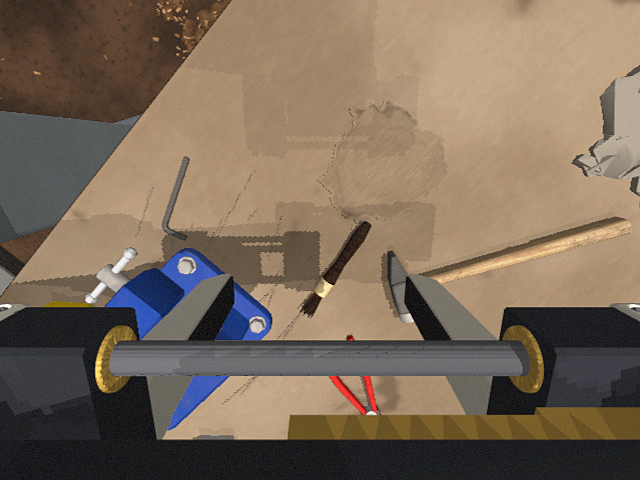

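The workpiece candidates in the top view are:
- grey block on the bed (350,221), which is the block I want
- grey block on the bench (242,247), the twin
- turquoise (237,203) and red (186,222), both decoys
- yellow (285,352), a decoy twin

I'll check this with close crops.

```bash
python3 - <<'E'
import cv2
im=cv2.imread("pics/top0.png")
cv2.imwrite("pics/top0_c.png",cv2.resize(im[130:300,300:500],(800,680),interpolation=cv2.INTER_CUBIC)[:600])
cv2.imwrite("pics/top0_d.png",cv2.resize(im[170:300,200:400],(800,520),interpolation=cv2.INTER_CUBIC))
im=cv2.imread("pics/scene0.png")
cv2.imwrite("pics/scene0_c.png",cv2.resize(im[120:270,200:360],(640,600),interpolation=cv2.INTER_CUBIC))
E
```

```text
(no output)
```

View pics/top0_c.png

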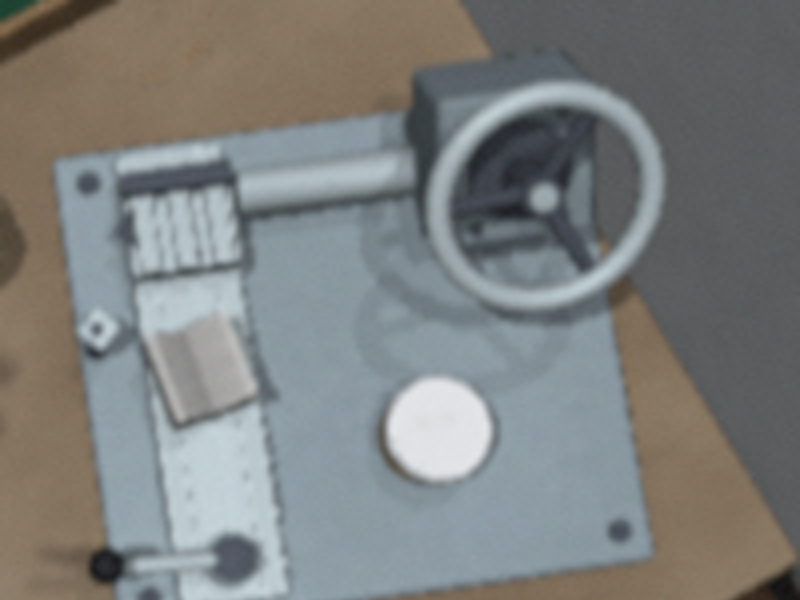

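View pics/top0_d.png

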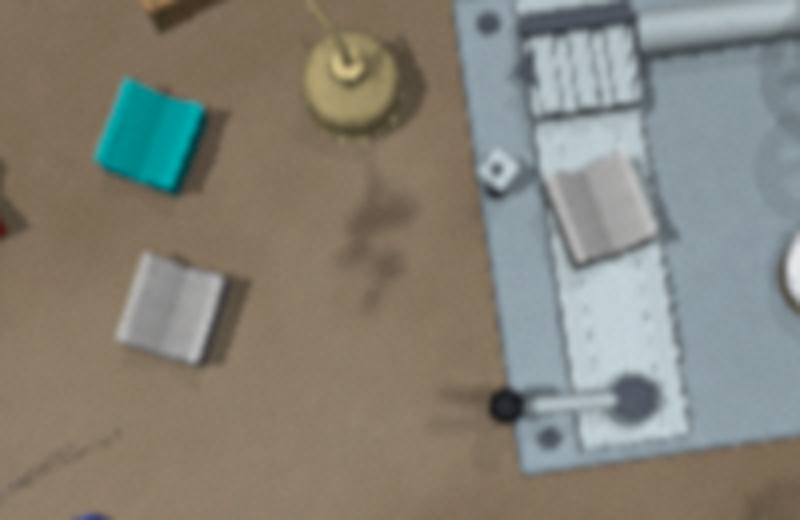

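View pics/scene0_c.png

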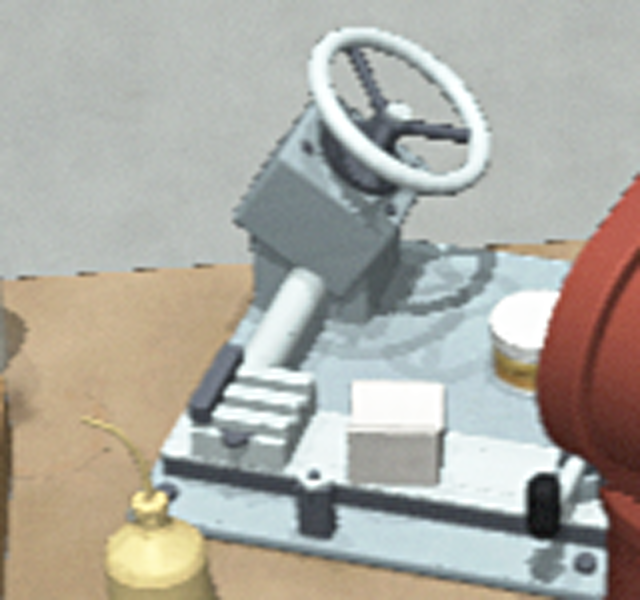

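```bash
cat > h.py <<'E'
import numpy as np,cv2
from workcell import env
def pw(n,uv,z,m=None):
    m=m or env.camera_model(n);K=m["intrinsics"];T=m["world_from_camera"]
    d=T[:3,:3]@np.linalg.solve(K,[uv[0],uv[1],1.]);o=T[:3,3]
    return o+d*(z-o[2])/d[2]
def wp(n,P,m=None):
    m=m or env.camera_model(n);T=np.linalg.inv(m["world_from_camera"])
    p=m["intrinsics"]@(T[:3,:3]@np.asarray(P,float)+T[:3,3]);return p[:2]/p[2]
E
python3 - <<'E'
from h import *
c=lambda u,v:(300+(u-.5)/4,130+(v-.5)/4)   # crop_c
d=lambda u,v:(200+(u-.5)/4,170+(v-.5)/4)
r=np.round
TL=pw("top",c(55,162),12);BR=pw("top",c(652,553),12);BL=pw("top",d(523,472),12)
print("plate",r(TL),r(BL),r(BR),np.linalg.norm(TL-BL),np.linalg.norm(BR-BL))
print("yaw",np.degrees(np.arctan2(*(TL-BL)[1::-1])),np.degrees(np.arctan2(*(BL-BR)[1::-1])))
for nm,p,z in [("blk",[d(547,182),d(622,155),d(658,235),d(580,265)],70),("twin",[d(147,255),d(226,275),d(200,363),d(118,337)],40),("tq",[d(127,80),d(204,103),d(175,192),d(96,158)],40)]:
    q=np.array([pw("top",x,z) for x in p]);print(nm,r(q,1).tolist(),r(q.mean(0),1),[r(np.linalg.norm(q[i]-q[i-1])) for i in range(4)])
print("knob",pw("top",d(506,405),93),"piv",pw("top",d(634,398),63))
print("wheelhub",[pw("top",c(544,198),z) for z in(180,200,220)])
print("can",pw("top",d(349,85),60),"tin",pw("top",c(439,428),52))
print("index",pw("top",d(500,170),53))
E
```

```text
plate [672. 214.  12.] [381. 170.  12.] [ 432. -152.   12.] 294.46708338511195 326.0788326930536
yaw 8.602977182570653 99.00129729023968
blk [[549.2, 158.8, 70.0], [565.7, 114.8, 70.0], [518.4, 93.7, 70.0], [500.2, 139.4, 70.0]] [533.4 126.7  70. ] [np.float64(53.0), np.float64(47.0), np.float64(52.0), np.float64(49.0)]
twin [[507.6, 396.6, 40.0], [496.1, 349.1, 40.0], [443.2, 363.3, 40.0], [458.2, 412.4, 40.0]] [476.3 380.4  40. ] [np.float64(52.0), np.float64(49.0), np.float64(55.0), np.float64(51.0)]
tq [[614.3, 411.8, 40.0], [600.7, 364.9, 40.0], [546.0, 380.9, 40.0], [566.2, 429.0, 40.0]] [581.8 396.6  40. ] [np.float64(51.0), np.float64(49.0), np.float64(57.0), np.float64(52.0)]
knob [416.56352337 182.63697365  93.        ] piv [423.30783697 107.25918056  63.        ]
wheelhub [array([610.41999713, -48.93256128, 180.        ]), array([605.35235318, -43.95973388, 200.        ]), array([600.28470922, -38.98690648, 220.        ])]
can [608.20231419 276.46763013  60.        ] tin [502.45365615 -15.53402237  52.        ]
index [559.12480177 186.08844497  53.        ]
```

```bash
cat >> h.py <<'E'
YAW=np.radians(8.8);C0=np.array([538.5,124.5,30.])
def RF(y=None):
    y=YAW if y is None else y
    return np.array([[np.cos(y),-np.sin(y),0],[np.sin(y),np.cos(y),0],[0,0,1]])
def circ(c,r=60,n=72,y=None):
    R=RF(y);s,k=np.sin(np.radians(35)),np.cos(np.radians(35))
    e1=R@[k,0,s];e2=R@[0,1,0];t=np.linspace(0,2*np.pi,n,endpoint=False)
    return c+r*(np.cos(t)[:,None]*e1+np.sin(t)[:,None]*e2)
E
python3 - <<'E'
from h import *
from scipy.optimize import least_squares
ct=lambda u,v:(300+(u-.5)/4,130+(v-.5)/4)
cs=lambda u,v:(200+(u-.5)/4,120+(v-.5)/4)
T=[ct(*p) for p in[(436,203),(655,185),(560,91),(541,300),(470,120),(470,275),(635,125),(620,270)]]
S=[cs(*p) for p in[(360,37),(318,72),(350,140),(430,183),(480,150),(450,85)]]
mt,ms=env.camera_model("top"),env.camera_model("scene")
def dist(n,m,P,c,y):
    q=np.array([wp(n,p,m) for p in circ(c,y=y,n=360)]);return [np.min(np.linalg.norm(q-np.array(p),axis=1)) for p in P]
f=lambda v:np.array(dist("top",mt,T,v[:3],YAW)+dist("scene",ms,S,v[:3],YAW)+list(np.array(wp("top",v[:3],mt))-ct(544,198))+list(np.array(wp("scene",v[:3],ms))-cs(398,113)))
s=least_squares(f,[605,-45,200.],diff_step=1e-4);print(s.x,np.round(s.fun,2))
imt=cv2.imread("pics/top0.png");ims=cv2.imread("pics/scene0.png")
P=[(C0+RF()@p) for p in [(-150,70,-18),(150,70,-18),(-150,-260,-18),(140,32,0),(140,-32,0),(-140,32,0),(-140,-32,0),(50,-140,120),(160,-140,120)]]
for im,n,m,x0,y0,nm in((imt,"top",mt,300,130,"a"),(ims,"scene",ms,200,100,"b")):
    big=cv2.resize(im[y0:y0+150,x0:x0+200],None,fx=4,fy=4,interpolation=cv2.INTER_CUBIC)
    for p,col in [(p,(0,0,255)) for p in circ(s.x)]+[(p,(0,255,0)) for p in P]+[(s.x,(255,0,0))]:
        u=(np.array(wp(n,p,m))-(x0,y0))*4+.5;cv2.circle(big,tuple(int(a) for a in u),2,col,-1)
    cv2.imwrite(f"pics/fit_{nm}.png",big)
E
```

```text
[617.29938604 -56.24099863 153.67905568] [ 0.59  0.68  0.33  0.68  2.3   0.6   0.3   2.2   0.07  0.16  0.22  0.17
  0.42  0.3   0.34 -0.09  0.28 -0.83]
```

View pics/fit_a.png

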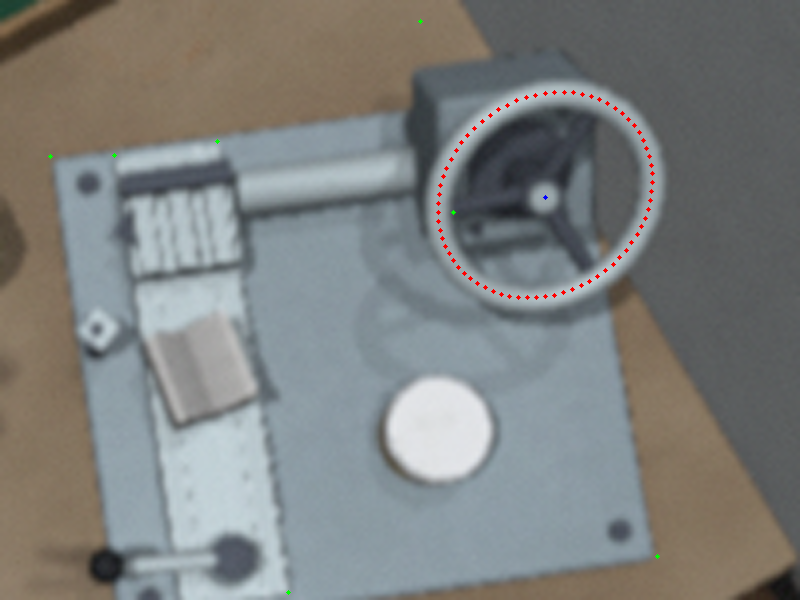

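View pics/fit_b.png

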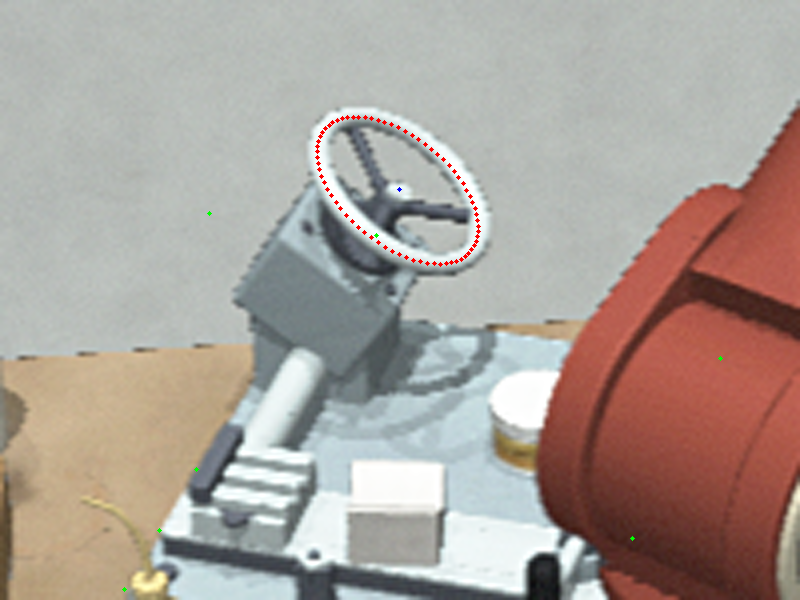

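I chose the grey block on the bed. At 533,127 and z 70 its faces measure about 53x48 mm, and the crop confirms it is grey and on the bed. The twin is the grey one at 476,380. Moving to hover over the block.

Request:
move_arm(targets=[[[0.0325,-0.0453,-0.002],[0,0,0.067],0.093],[[0.0325,-0.0453,-0.002],[0,0,0.067],0.093],[[0.0325,-0.0453,-0.002],[0,0,0.067],0.093],[[0.0325,-0.0453,-0.002],[0,0,0.067],0.093],[[0.0325,-0.0453,-0.002],[0,0,0.067],0.093],[[0.0325,-0.0453,-0.002],[0,0,0.067],0.093],[[0.0325,-0.0453,-0.002],[0,0,0.067],0.093],[[0.0325,-0.0453,-0.002],[0,0,0.067],0.093],[[0.0325,-0.0453,-0.002],[0,0,0.067],0.093],[[0.0325,-0.0453,-0.002],[0,0,0.067],0.093]])

```text
clock: 1.4
ee_pos: [501.5, 171.3, 206.5]
tcp_rot: [[-0.922, -0.388, -0.0], [-0.388, 0.922, 0.0], [0.0, 0.0, -1.0]]
force: [0.5, 0.6, 0.6]
opening: 93.0
```

Request:
move_arm(targets=[[[0.0325,-0.0453,-0.002],[0,0,0],0.093],[[0,0,0],[0,0,0],0.093],[[0,0,0],[0,0,0],0.093]])

```text
clock: 1.78
ee_pos: [532.7, 127.9, 204.3]
tcp_rot: [[-0.923, -0.386, -0.001], [-0.386, 0.923, 0.001], [0.001, 0.001, -1.0]]
force: [-0.0, 0.7, -0.1]
opening: 92.9
```

```bash
cat >> h.py <<'E'
def st():
    s=env.read_state();print("t",round(s["clock"],2),"p",np.round(s["ee_pos"],1),"yaz",np.round(np.degrees(np.arctan2(s["tcp_rot"][1,1],s["tcp_rot"][0,1])),1),"z",np.round(s["tcp_rot"][:,2],3),"q",np.round(s["q"],2),"F",np.round(s["force"],1),"op",round(s["opening"],1));return s
def shot(n,nm):
    m=env.camera_model(n);im=env.grab_frame(n);cv2.imwrite(f"pics/{nm}.png",im[:,:,::-1]);return im[:,:,::-1].copy(),m
E
python3 - <<'E'
from h import *
s=st();im,m=shot("wrist","w1");np.savez("w1.npz",K=m["intrinsics"],T=m["world_from_camera"])
E
```

```text
t 1.77 p [532.7 127.9 204.3] yaz 112.7 z [-0.001  0.001 -1.   ] q [-0.19  0.48 -0.13  1.75  0.08  0.91  1.62] F [-0.   0.7 -0.1] op 92.9
```

View pics/w1.png

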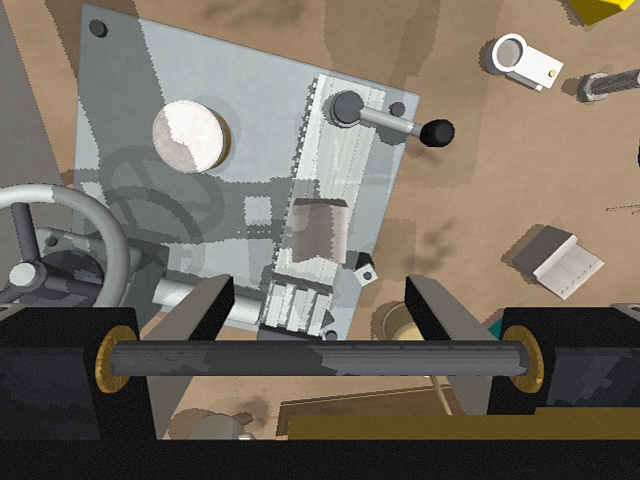

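```bash
python3 - <<'E'
import cv2
im=cv2.imread("pics/w1.png")
cv2.imwrite("pics/w1c.png",cv2.resize(im[180:350,250:400],(600,680),interpolation=cv2.INTER_CUBIC)[:600])
E
```

```text
(no output)
```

View pics/w1c.png

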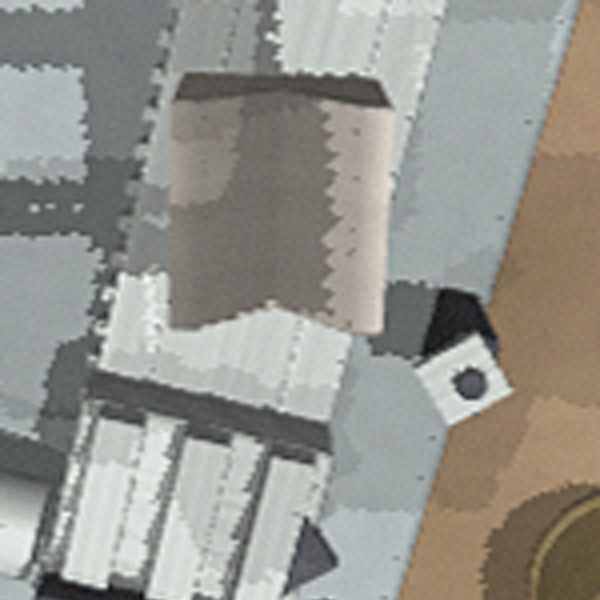

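```bash
python3 - <<'E'
from h import *
d=np.load("w1.npz");m={"intrinsics":d["K"],"world_from_camera":d["T"]}
c=lambda u,v:(250+(u-.5)/4,180+(v-.5)/4)
q=np.array([pw("w",c(*p),70,m) for p in[(172,100),(395,108),(383,333),(172,330)]])
print(q.round(1),q.mean(0).round(1),[np.linalg.norm(q[i]-q[i-1]).round(1) for i in range(4)])
for a,b in((0,3),(1,2)): v=q[b]-q[a];print(np.degrees(np.arctan2(v[1],v[0])))
R=RF().T
f=lambda P:(R@(P-C0)).round(1)
ptr=pw("w",c(338,567),53,m);idx=pw("w",c(414,366),53,m);cap=pw("w",c(469,382),53,m)
print("ptr",f(ptr),"idx",f(idx),"cap",f(cap), "slide front",f(pw("w",c(95,400),71,m)),f(pw("w",c(330,450),71,m)))
u=lambda *p:p
print("knob",pw("w",u(437,133),93,m),"piv",pw("w",u(348,108),62,m))
print("plate",f(pw("w",u(84,4),12,m)),f(pw("w",u(419,95),12,m)))
E
```

```text
[[519.3  97.   70. ]
 [501.8 143.5  70. ]
 [551.5 162.6  70. ]
 [569.8 116.9  70. ]] [535.6 130.   70. ] [np.float64(54.2), np.float64(49.7), np.float64(53.2), np.float64(49.3)]
21.48878983912668
21.07002395092398
ptr [89.5 44.1 23. ] idx [30.8 48.4 23. ] cap [31.7 62.9 23. ] slide front [ 50.9 -26.1  41. ] [50. 31. 41.]
knob [419.60725726 179.47569803  93.        ] piv [425.76037106 109.66116552  62.        ]
plate [-147.4 -252.5  -18. ] [-147.9   69.7  -18. ]
```

Request:
move_arm(targets=[[[0.0025,0.001,-0.045],[0,0,-0.02],0.093],[[0,0,-0.045],[0,0,0],0.093],[[0,0,-0.04],[0,0,0],0.085],[[0,0,-0.02],[0,0,0],0.075],[[0,0,-0.009],[0,0,0],0.065]], squeeze=25)

```text
clock: 2.45
ee_pos: [534.4, 130.3, 44.6]
tcp_rot: [[-0.929, -0.37, -0.002], [-0.37, 0.929, 0.0], [0.002, 0.001, -1.0]]
force: [-0.7, -0.3, -0.2]
opening: 69.8
```

Request:
move_arm(targets=[[[0,0,0],[0,0,0],0.04],[[0,0,0],[0,0,0],0.04],[[0,0,0],[0,0,0],0.04]], squeeze=25)

```text
clock: 2.82
ee_pos: [536.3, 129.2, 46.6]
tcp_rot: [[-0.93, -0.368, 0.002], [-0.368, 0.93, 0.001], [-0.002, 0.0, -1.0]]
force: [-1.2, 1.0, 1.6]
opening: 50.1
```

```bash
python3 - <<'E'
from h import *
s=st()
E
```

```text
t 2.83 p [536.3 129.2  46.6] yaz 111.6 z [ 0.002  0.001 -1.   ] q [-0.22  0.71 -0.09  1.89  0.12  0.55  1.56] F [-1.2  1.   1.6] op 50.1
```

Request:
move_arm(targets=[[[0,0,0.02],[0,0,0],0.04],[[0,0,0.035],[0,0,0],0.04],[[0,0.01,0.04],[0,0,0],0.04],[[-0.01,0.03,0],[0,0,-0.128],0.04],[[-0.01,0.03,0],[0,0,-0.128],0.04],[[-0.01,0.03,0],[0,0,-0.128],0.04],[[-0.01,0.03,0],[0,0,-0.128],0.04],[[-0.011,0.032,0],[0,0,-0.128],0.04],[[0,0,0],[0,0,0],0.04]], squeeze=25)

```text
clock: 3.95
ee_pos: [482.1, 294.6, 140.4]
tcp_rot: [[-0.967, 0.254, -0.002], [0.254, 0.967, 0.002], [0.002, 0.002, -1.0]]
force: [0.1, -0.1, -2.7]
opening: 49.4
```

```bash
python3 - <<'E'
from h import *
s=st();im,m=shot("scene","s2");im2,m=shot("top","t2")
cv2.imwrite("pics/s2c.png",cv2.resize(im[150:400,150:400],(600,600)))
cv2.imwrite("pics/t2c.png",cv2.resize(im2[130:300,180:400],(800,618))[:600])
E
```

```text
t 3.95 p [482.1 294.6 140.4] yaz 75.3 z [-0.002  0.002 -1.   ] q [-0.63  0.58  0.08  1.78 -0.06  0.78  0.79] F [ 0.1 -0.1 -2.7] op 49.4
```

View pics/s2c.png

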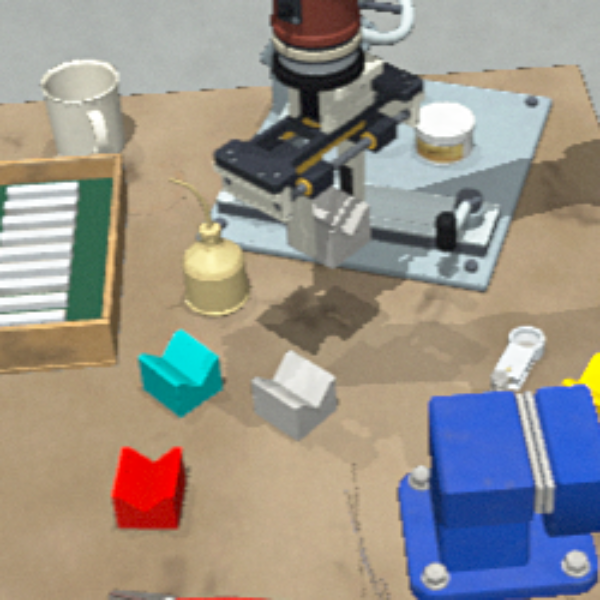

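View pics/t2c.png

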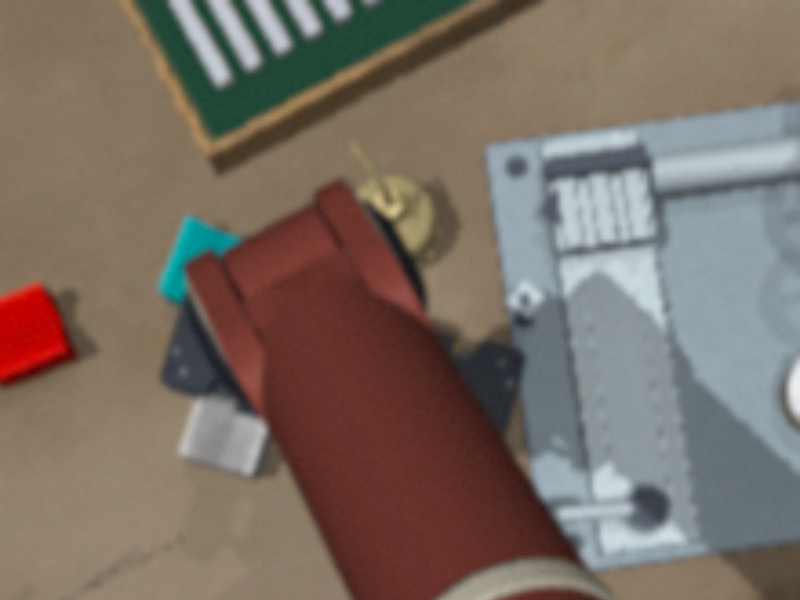

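Request:
move_arm(targets=[[[0,0,-0.045],[0,0,0],0.04],[[0,0,-0.04],[0,0,0],0.04],[[0,0,-0.022],[0,0,0],0.04],[[0,0,-0.01],[0,0,0],0.04],[[0,0,-0.004],[0,0,0],0.04],[[0,0,0],[0,0,0],0.04]])

```text
clock: 4.8
ee_pos: [485.4, 290.4, 20.3]
tcp_rot: [[-0.965, 0.261, 0.001], [0.261, 0.965, 0.001], [-0.001, 0.001, -1.0]]
force: [-0.2, 0.1, -3.0]
opening: 49.8
```

Request:
move_arm(targets=[[[0,0,-0.002],[0,0,0],0.04],[[0,0,-0.0015],[0,0,0],0.04],[[0,0,0],[0,0,0],0.04]])

```text
clock: 5.18
ee_pos: [485.0, 290.7, 16.7]
tcp_rot: [[-0.965, 0.26, 0.001], [0.26, 0.965, 0.0], [-0.001, 0.001, -1.0]]
force: [0.2, -0.4, -0.3]
opening: 50.0
```

Request:
move_arm(targets=[[[0,0,0],[0,0,0],0.056],[[0,0,0],[0,0,0],0.062],[[0,0,0],[0,0,0],0.062],[[0,0,0.03],[0,0,0],0.062],[[0,0,0.05],[0,0,0],0.062],[[0,0,0.06],[0,0,0],0.04],[[0,0,0.06],[0,0,0],0.02]])

```text
clock: 6.05
ee_pos: [484.4, 290.3, 218.0]
tcp_rot: [[-0.965, 0.261, -0.0], [0.261, 0.965, -0.0], [0.0, -0.0, -1.0]]
force: [0.4, 0.3, -0.8]
opening: 46.3
```

```bash
python3 - <<'E'
from h import *
s=st();im,m=shot("scene","s3")
cv2.imwrite("pics/s3c.png",cv2.resize(im[150:400,150:400],(600,600)))
E
```

```text
t 6.05 p [484.4 290.3 218. ] yaz 74.9 z [-0. -0. -1.] q [-0.64  0.49  0.09  1.69 -0.05  0.96  0.78] F [ 0.4  0.3 -0.8] op 46.3
```

View pics/s3c.png

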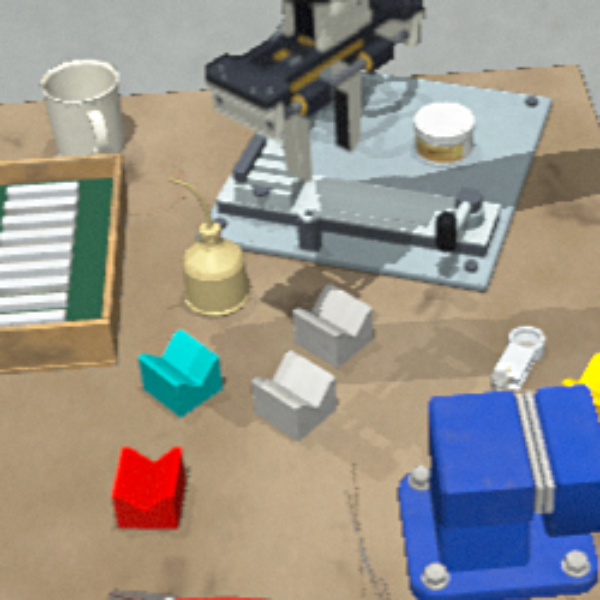

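```bash
cat >> h.py <<'E'
WC=np.array([617.3,-56.2,153.7])
def axes():
    R=RF();s,k=np.sin(np.radians(35)),np.cos(np.radians(35))
    return R@[k,0,s],R@[0,1,0],R@[-s,0,k]
def pos(phi,r,h,wc=None):
    e1,e2,a=axes();p=np.radians(phi);return (WC if wc is None else wc)+r*(np.cos(p)*e1+np.sin(p)*e2)+h*a
def rot(alpha):
    e1,e2,a=axes();p=np.radians(alpha);y=np.cos(p)*e1+np.sin(p)*e2;z=-a;return np.c_[np.cross(y,z),y,z]
def inplane(n,uv,m,h=0):
    e1,e2,a=axes();K=m["intrinsics"];T=m["world_from_camera"];d=T[:3,:3]@np.linalg.solve(K,[uv[0],uv[1],1.]);o=T[:3,3]
    P=o+d*(((WC+h*a)-o)@a)/(d@a);v=P-WC;return np.hypot(v@e1,v@e2).round(1),np.degrees(np.arctan2(v@e2,v@e1)).round(1)
def plan(P,Rt):
    from scipy.spatial.transform import Rotation as Q
    s=st();rv=Q.from_matrix(Rt@s["tcp_rot"].T).as_rotvec();print("shift m",np.round((P-s["ee_pos"])/1000,4),"rotvec",rv.round(3),"ang",np.linalg.norm(rv).round(3))
E
python3 - <<'E'
from h import *
c=lambda u,v:(300+(u-.5)/4,130+(v-.5)/4)
m=env.camera_model("top")
for p in[(452,206),(588,118),(590,268)]: print(inplane("top",c(*p),m,-4))
plan(pos(150,32,70),rot(31))
E
```

```text
(np.float64(51.1), np.float64(88.7))
(np.float64(48.1), np.float64(-31.1))
(np.float64(55.0), np.float64(-150.9))
t 6.1 p [488.8 292.7 226.7] yaz 74.9 z [ 0.014  0.009 -1.   ] q [-0.64  0.48  0.09  1.68 -0.05  0.97  0.78] F [0.7 1.3 4.6] op 42.8
shift m [ 0.064  -0.3427 -0.0316] rotvec [ 0.271 -0.54  -0.593] ang 0.846
```

Request:
move_arm(targets=[[[0.009,-0.049,0.002],[0.0387,-0.077,-0.0847],0],[[0.009,-0.049,0],[0.0387,-0.077,-0.0847],0],[[0.009,-0.049,0],[0.0387,-0.077,-0.0847],0],[[0.009,-0.049,0],[0.0387,-0.077,-0.0847],0],[[0.009,-0.049,-0.005],[0.0387,-0.077,-0.0847],0],[[0.009,-0.049,-0.008],[0.0387,-0.077,-0.0847],0],[[0.009,-0.049,-0.008],[0.0387,-0.077,-0.0847],0],[[0,0,0],[0,0,0],0],[[0,0,0],[0,0,0],0]])

```text
clock: 7.22
ee_pos: [546.0, -32.2, 199.6]
tcp_rot: [[-0.592, 0.614, 0.522], [0.757, 0.645, 0.1], [-0.275, 0.455, -0.847]]
force: [0.5, 1.0, 0.4]
opening: 0.6
```

```bash
python3 - <<'E'
from h import *
plan(pos(150,32,70),rot(31));im,m=shot("wrist","w4");np.savez("w4.npz",K=m["intrinsics"],T=m["world_from_camera"])
for p in circ(WC): u=wp("w",p,m);cv2.circle(im,tuple(int(round(x)) for x in u),1,(0,0,255),-1)
for p in[WC,pos(150,32,-7)]: u=wp("w",p,m);cv2.circle(im,tuple(int(round(x)) for x in u),3,(255,0,0),-1)
cv2.imwrite("pics/w4o.png",im)
E
```

```text
t 7.22 p [546.  -32.2 199.6] yaz 46.4 z [ 0.522  0.1   -0.847] q [ 0.36  0.36 -0.33  2.21 -0.55  0.05  1.35] F [0.5 1.  0.4] op 0.6
shift m [ 0.0067 -0.0178 -0.0045] rotvec [ 0.01  -0.049 -0.039] ang 0.063
```

View pics/w4o.png

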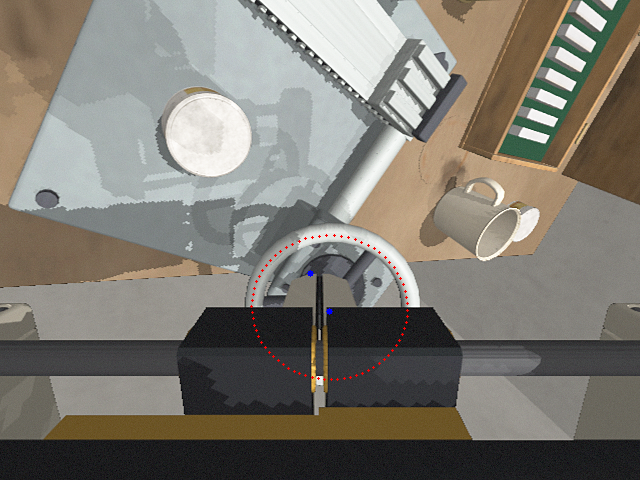

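```bash
cat >> h.py <<'E'
def rot2(alpha,tilt):
    R=RF();s,k=np.sin(np.radians(tilt)),np.cos(np.radians(tilt));p=np.radians(alpha)
    e1=R@[k,0,s];e2=R@[0,1,0];a=R@[-s,0,k];y=np.cos(p)*e1+np.sin(p)*e2;z=-a;return np.c_[np.cross(y,z),y,z]
def peg(phi,alpha,tilt,r=32,back=0,h=-5):
    Rt=rot2(alpha,tilt);return pos(phi,r,h)+(2-back)*Rt[:,2],Rt
E
python3 - <<'E'
from h import *
P,R=peg(150,31,20,back=55);print(P);plan(P,R)
P,R=peg(150,31,20);print(P)
E
```

```text
[577.33888676 -46.19571773 183.5125322 ]
t 7.28 p [546.3 -30.6 199.9] yaz 46.6 z [ 0.523  0.102 -0.846] q [ 0.36  0.36 -0.33  2.21 -0.55  0.05  1.35] F [-0.1  1.2 -0.3] op 0.6
shift m [ 0.031  -0.0156 -0.0164] rotvec [-0.035  0.21  -0.042] ang 0.217
[595.92855745 -43.31788466 131.82943806]
```

Request:
move_arm(targets=[[[0.01,-0.005,0],[-0.012,0.07,-0.014],0],[[0.01,-0.005,-0.006],[-0.012,0.07,-0.014],0],[[0.011,-0.005,-0.01],[-0.012,0.07,-0.014],0],[[0,0,0],[0,0,0],0]])

```text
clock: 7.78
ee_pos: [579.1, -42.7, 184.1]
tcp_rot: [[-0.614, 0.713, 0.339], [0.769, 0.637, 0.052], [-0.179, 0.292, -0.939]]
force: [-0.6, 0.3, 0.7]
opening: 0.4
```

```bash
python3 - <<'E'
from h import *
P,R=peg(150,31,20,back=55);plan(P,R)
im,m=shot("wrist","w5")
for p in circ(WC): u=wp("w",p,m);cv2.circle(im,tuple(int(round(x)) for x in u),1,(0,0,255),-1)
for p in[WC,pos(150,32,-7)]: u=wp("w",p,m);cv2.circle(im,tuple(int(round(x)) for x in u),3,(255,0,0),-1)
cv2.imwrite("pics/w5o.png",im)
im,m=shot("scene","s5");cv2.imwrite("pics/s5c.png",cv2.resize(im[80:280,220:420],(600,600)))
E
```

```text
t 7.78 p [579.1 -42.7 184.1] yaz 41.8 z [ 0.339  0.052 -0.939] q [-0.05  0.44  0.18  1.99 -0.41  0.41  1.16] F [-0.6  0.3  0.7] op 0.4
shift m [-0.0017 -0.0035 -0.0005] rotvec [ 0.003  0.002 -0.006] ang 0.007
```

View pics/w5o.png

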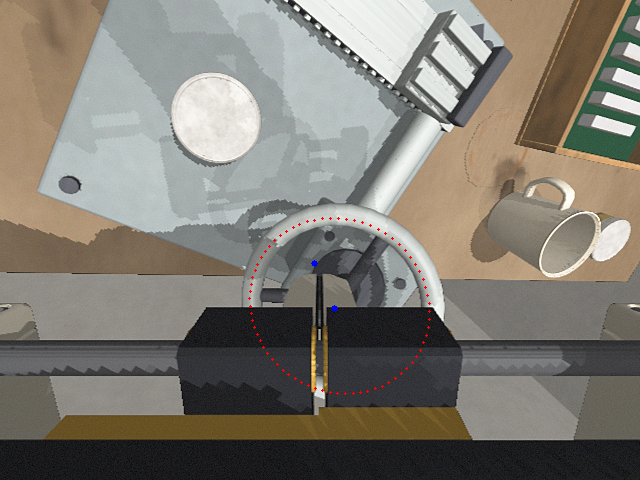

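View pics/s5c.png

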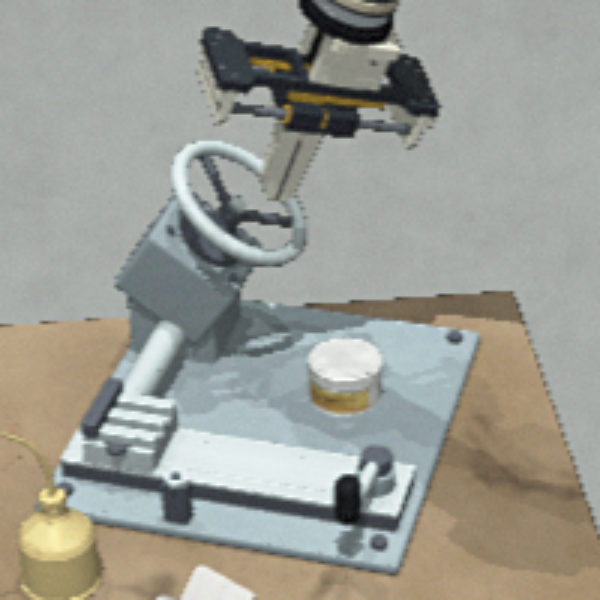

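```bash
python3 - <<'E'
import cv2
im=cv2.imread("pics/w5.png");cv2.imwrite("pics/w5c.png",cv2.resize(im[190:320,230:450],(792,468),interpolation=cv2.INTER_CUBIC))
E
```

```text
(no output)
```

View pics/w5c.png

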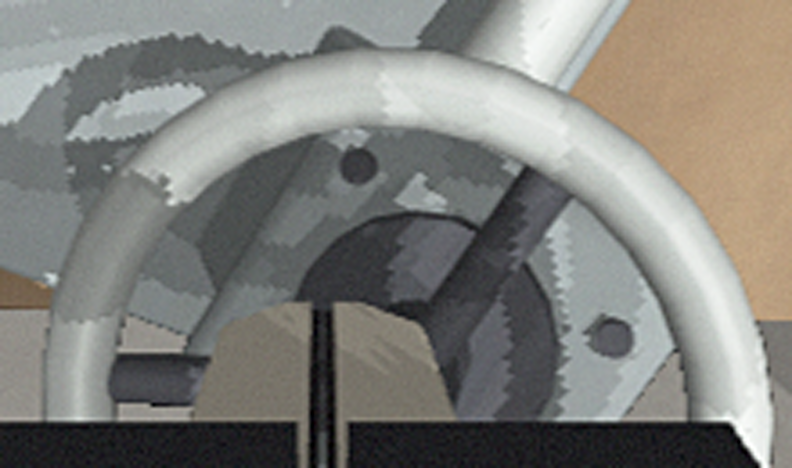

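```bash
python3 - <<'E'
from h import *
from scipy.optimize import least_squares
ct=lambda u,v:(300+(u-.5)/4,130+(v-.5)/4)
cs=lambda u,v:(200+(u-.5)/4,120+(v-.5)/4)
cw=lambda u,v:(230+(u-.5)/3.6,190+(v-.5)/3.6)
T=[ct(*p) for p in[(437,203),(652,185),(560,93),(541,301)]]
S=[cs(*p) for p in[(360,37),(318,72),(350,140),(430,183),(480,150),(450,85)]]
W=[cw(*p) for p in[(82,360),(187,172),(390,88),(615,172),(727,360)]]
mt,ms,mw=[env.camera_model(n) for n in("top","scene","wrist")]
def dist(m,P,c):
    q=np.array([wp(0,p,m) for p in circ(c,n=720)]);return [np.min(np.linalg.norm(q-np.array(p),axis=1)) for p in P]
def f(v,w=(2.2,1.5,.8)):
    return np.array([w[0]*x for x in dist(mt,T,v)]+[w[1]*x for x in dist(ms,S,v)]+[w[2]*x for x in dist(mw,W,v)])
for w in((2.2,1.5,.8),(2.2,0,.8),(0,0,.8)):
    s=least_squares(f,WC,args=(w,),diff_step=1e-4);print(w,s.x.round(1),s.fun.round(1))
E
```

```text
(2.2, 1.5, 0.8) [615.5 -54.9 154.8] [0.3 0.7 1.  0.6 0.1 0.3 0.6 0.2 0.1 0.1 0.8 1.3 1.  0.8 0.3]
(2.2, 0, 0.8) [615.4 -54.9 155. ] [0.2 0.7 1.1 0.5 0.  0.  0.  0.  0.  0.  0.8 1.3 1.  0.8 0.4]
(0, 0, 0.8) [615.7 -54.6 154.3] [0.  0.  0.  0.  0.  0.  0.  0.  0.  0.  1.1 1.4 0.6 0.5 0.5]
```

```bash
sed -i 's/^WC=.*/WC=np.array([615.5,-54.8,154.8])/' h.py; python3 - <<'E'
from h import *
P,R=peg(150,31,20);plan(P,R)
P0=P
for i,phi in enumerate(range(140,-41,-10)):
    P,R=peg(phi,31-130*(150-phi)/180,20);print(phi,((P-P0)).round(1).tolist());P0=P
E
```

```text
t 7.88 p [576.6 -44.3 183.6] yaz 41.5 z [ 0.337  0.052 -0.94 ] q [-0.04  0.44  0.18  1.99 -0.41  0.41  1.16] F [-0.4 -0.6 -0.6] op 0.4
shift m [ 0.0176  0.0024 -0.0507] rotvec [ 0.001 -0.001 -0.002] ang 0.003
140 [1.9, 4.9, 1.8]
130 [2.6, 4.4, 2.3]
120 [3.2, 3.7, 2.6]
110 [3.7, 3.0, 2.9]
100 [4.1, 2.1, 3.1]
90 [4.4, 1.2, 3.2]
80 [4.6, 0.2, 3.2]
70 [4.6, -0.8, 3.1]
60 [4.5, -1.7, 2.9]
50 [4.2, -2.6, 2.6]
40 [3.8, -3.4, 2.3]
30 [3.3, -4.1, 1.8]
20 [2.7, -4.7, 1.4]
10 [2.0, -5.1, 0.8]
0 [1.2, -5.4, 0.3]
-10 [0.5, -5.6, -0.3]
-20 [-0.3, -5.5, -0.8]
-30 [-1.1, -5.3, -1.4]
-40 [-1.9, -4.9, -1.8]
```

Insert the closed fingers between the spokes.

Request:
move_arm(targets=[[[0.006,0.0008,-0.018],[0,0,0],0],[[0.006,0.0008,-0.017],[0,0,0],0],[[0.0055,0.0008,-0.0155],[0,0,0],0],[[0,0,0],[0,0,0],0]])

```text
clock: 8.38
ee_pos: [593.8, -44.7, 131.5]
tcp_rot: [[-0.608, 0.72, 0.335], [0.775, 0.63, 0.051], [-0.175, 0.29, -0.941]]
force: [-0.6, -0.4, 0.4]
opening: 0.8
```

```bash
python3 - <<'E'
from h import *
P,R=peg(150,31,20);plan(P,R)
im,m=shot("scene","s6");cv2.imwrite("pics/s6c.png",cv2.resize(im[80:280,220:420],(600,600)))
E
```

```text
t 8.38 p [593.8 -44.7 131.5] yaz 41.2 z [ 0.335  0.051 -0.941] q [ 0.01  0.54  0.1   2.   -0.46  0.3   1.2 ] F [-0.6 -0.4  0.4] op 0.8
shift m [0.0003 0.0028 0.0014] rotvec [ 0.001 -0.003  0.003] ang 0.005
```

View pics/s6c.png

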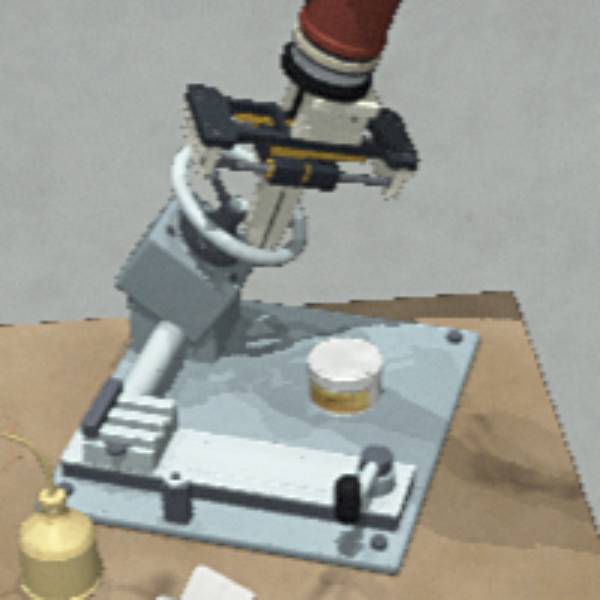

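Request:
move_arm(targets=[[[0.0022,0.0069,0.0026],[0.042,0.0065,-0.1175],0],[[0.0026,0.0044,0.0023],[0.042,0.0065,-0.1175],0],[[0.0032,0.0037,0.0026],[0.042,0.0065,-0.1175],0],[[0.0037,0.003,0.0029],[0.042,0.0065,-0.1175],0],[[0.0041,0.0021,0.0031],[0.042,0.0065,-0.1175],0]])

```text
clock: 9.05
ee_pos: [604.2, -25.8, 143.3]
tcp_rot: [[-0.066, 0.944, 0.324], [0.997, 0.053, 0.05], [0.03, 0.326, -0.945]]
force: [-7.1, -2.5, -4.9]
opening: 0.7
```

```bash
python3 - <<'E'
from h import *
P,R=peg(100,31-130*50/180,20);plan(P,R)
im,m=shot("scene","s7");cv2.imwrite("pics/s7c.png",cv2.resize(im[80:280,220:420],(600,600)))
E
```

```text
t 9.05 p [604.2 -25.8 143.3] yaz 3.2 z [ 0.324  0.05  -0.945] q [-0.19  0.55  0.33  1.96 -0.66  0.4   0.72] F [-7.1 -2.5 -4.9] op 0.7
shift m [0.0055 0.0019 0.0023] rotvec [ 0.002 -0.015  0.003] ang 0.015
```

View pics/s7c.png

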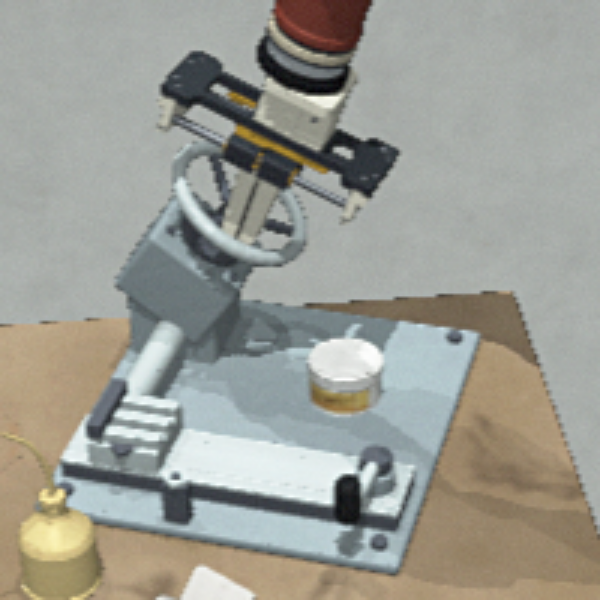

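Request:
move_arm(targets=[[[0.0044,0.0012,0.0032],[0.042,0.0065,-0.1175],0],[[0.0046,0.0002,0.0032],[0.042,0.0065,-0.1175],0],[[0.0046,-0.0008,0.0031],[0.042,0.0065,-0.1175],0],[[0.0045,-0.0017,0.0029],[0.042,0.0065,-0.1175],0],[[0.0042,-0.0026,0.0026],[0.042,0.0065,-0.1175],0]])

```text
clock: 9.72
ee_pos: [624.5, -24.0, 156.8]
tcp_rot: [[0.495, 0.809, 0.317], [0.841, -0.537, 0.06], [0.218, 0.237, -0.947]]
force: [-9.6, 4.2, -3.4]
opening: 0.2
```

```bash
python3 - <<'E'
from h import *
P,R=peg(50,31-130*100/180,20);plan(P,R)
im,m=shot("scene","s8");cv2.imwrite("pics/s8c.png",cv2.resize(im[80:280,220:420],(600,600)))
E
```

```text
t 9.72 p [624.5 -24.  156.8] yaz -33.6 z [ 0.317  0.06  -0.947] q [-0.31  0.59  0.54  1.89 -0.8   0.55  0.21] F [-9.6  4.2 -3.4] op 0.2
shift m [ 0.0074 -0.0034  0.0038] rotvec [-0.005 -0.022 -0.009] ang 0.024
```

View pics/s8c.png

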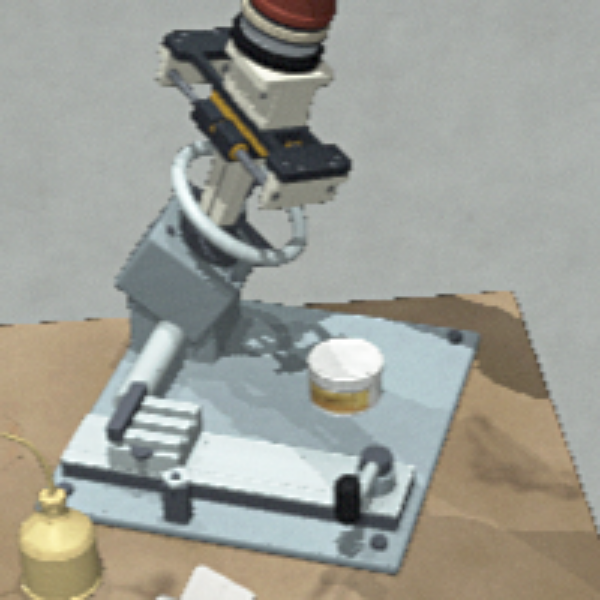

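Request:
move_arm(targets=[[[0.0038,-0.0034,0.0023],[0.042,0.0065,-0.1175],0],[[0.0033,-0.0041,0.0018],[0.042,0.0065,-0.1175],0],[[0.0027,-0.0047,0.0014],[0.042,0.0065,-0.1175],0],[[0.002,-0.0051,0.0008],[0.042,0.0065,-0.1175],0],[[0.0012,-0.0054,0.0003],[0.042,0.0065,-0.1175],0]])

```text
clock: 10.4
ee_pos: [640.9, -41.7, 165.1]
tcp_rot: [[0.871, 0.372, 0.321], [0.37, -0.926, 0.069], [0.323, 0.059, -0.945]]
force: [-6.6, 8.8, 0.5]
opening: 0.3
```

```bash
python3 - <<'E'
from h import *
P,R=peg(0,31-130*150/180,20);plan(P,R)
im,m=shot("scene","s9");cv2.imwrite("pics/s9c.png",cv2.resize(im[80:280,220:420],(600,600)))
im,m=shot("top","t9");cv2.imwrite("pics/t9c.png",cv2.resize(im[150:250,300:400],(600,600),interpolation=cv2.INTER_CUBIC))
E
```

```text
t 10.4 p [640.9 -41.7 165.1] yaz -68.1 z [ 0.321  0.069 -0.945] q [-0.37  0.64  0.71  1.84 -0.93  0.67 -0.29] F [-6.6  8.8  0.5] op 0.3
shift m [ 0.004  -0.0085  0.0021] rotvec [-0.011 -0.017 -0.019] ang 0.028
```

View pics/s9c.png

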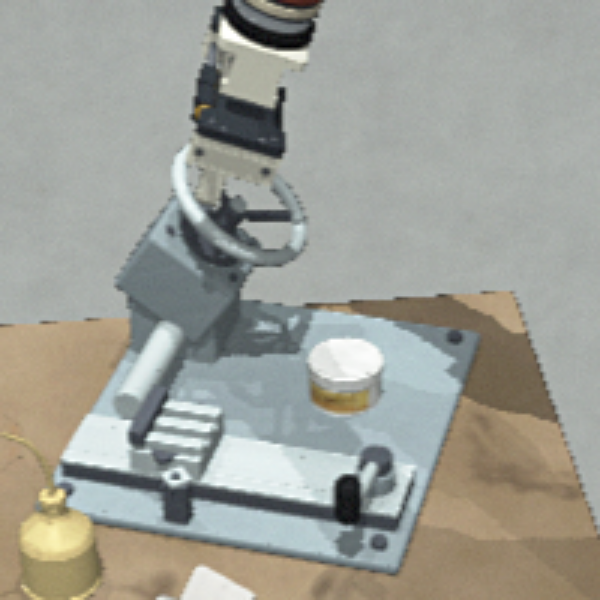

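View pics/t9c.png

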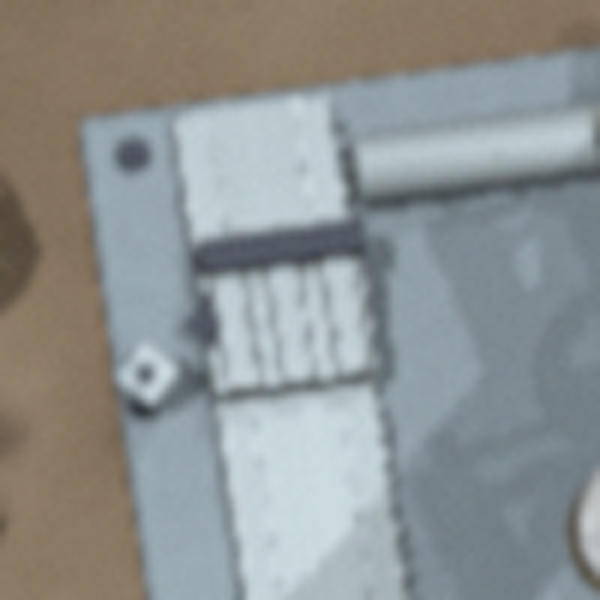

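```bash
python3 - <<'E'
from h import *
c=lambda u,v:(300+(u-.5)/6,150+(v-.5)/6)
m=env.camera_model("top");R=RF().T
f=lambda p,z:(R@(pw(0,c(*p),z,m)-C0)).round(1)
print("ptr",f((187,324),53),"idx tip",f((180,367),53),"idx cap mid",f((148,374),53),"slide front corners",f((217,397),71),f((382,375),71))
P0,_=peg(0,0,20)
for p in (-10,-20,-30,-40,-50): P,_=peg(p,0,20); print(p,(P-P0).round(1));P0=P
E
```

```text
ptr [48. 40. 23.] idx tip [31.2 45.4 23. ] idx cap mid [30.2 58.4 23. ] slide front corners [14.1 33.9 41. ] [ 13.6 -31.3  41. ]
-10 [ 0.5 -5.6 -0.3]
-20 [-0.3 -5.5 -0.8]
-30 [-1.1 -5.3 -1.4]
-40 [-1.9 -4.9 -1.8]
-50 [-2.6 -4.4 -2.3]
```

Request:
move_arm(targets=[[[0.0005,-0.0056,-0.0003],[0.042,0.0065,-0.1175],0],[[-0.0003,-0.0055,-0.0008],[0.042,0.0065,-0.1175],0],[[-0.0011,-0.0053,-0.0014],[0.042,0.0065,-0.1175],0]])

```text
clock: 10.88
ee_pos: [643.9, -57.5, 164.8]
tcp_rot: [[0.944, 0.029, 0.329], [0.006, -0.997, 0.071], [0.33, -0.065, -0.942]]
force: [-1.5, 9.8, 2.0]
opening: 0.5
```

```bash
python3 - <<'E'
from h import *
st()
im,m=shot("scene","s10");cv2.imwrite("pics/s10c.png",cv2.resize(im[205:265,240:300],(600,600),interpolation=cv2.INTER_CUBIC))
im,m=shot("top","t10");cv2.imwrite("pics/t10c.png",cv2.resize(im[180:240,310:370],(600,600),interpolation=cv2.INTER_CUBIC))
E
```

```text
t 10.88 p [643.9 -57.5 164.8] yaz -88.3 z [ 0.329  0.071 -0.942] q [-0.38  0.67  0.79  1.83 -1.01  0.72 -0.57] F [-1.5  9.8  2. ] op 0.5
```

View pics/s10c.png

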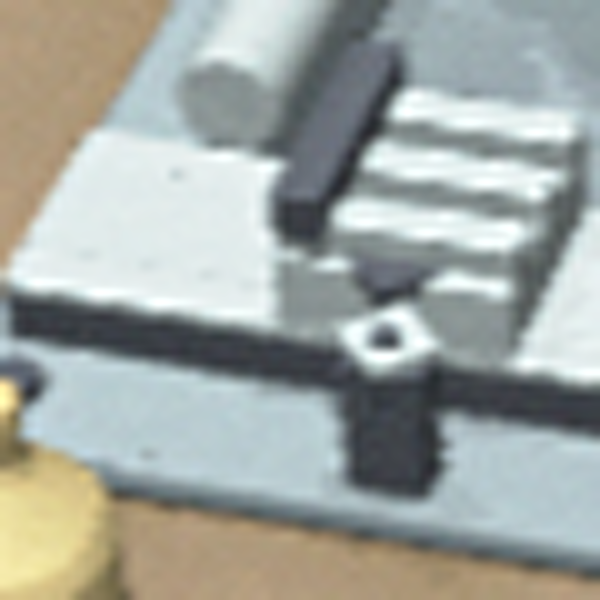

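View pics/t10c.png

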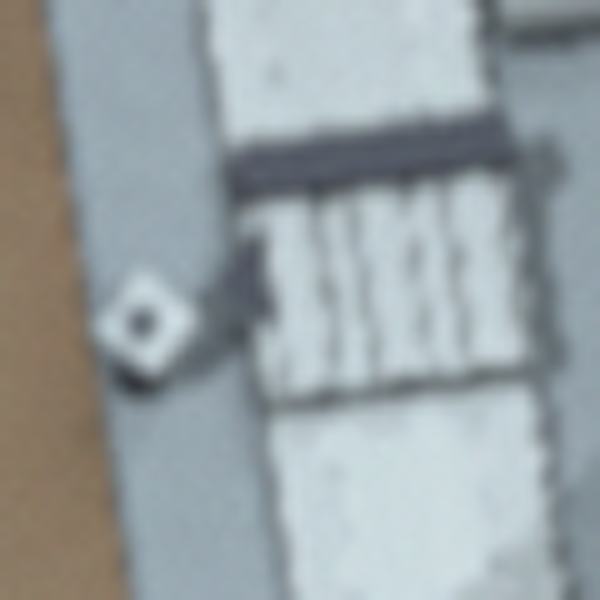

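```bash
python3 - <<'E'
from h import *
c=lambda u,v:(310+(u-.5)/10,180+(v-.5)/10)
s=lambda u,v:(240+(u-.5)/10,205+(v-.5)/10)
R=RF().T
for n,g,L in(("top",c,[(222,300),(235,290),(198,317),(145,322),(270,408),(540,372)]),("scene",s,[(390,300),(345,262),(440,272),(398,308),(385,338)])):
    m=env.camera_model(n)
    for p in L: print(n,p,(R@(pw(0,g(*p),53,m)-C0)).round(1))
m=env.camera_model("top");print("front",(R@(pw(0,c(270,408),71,m)-C0)).round(1),(R@(pw(0,c(540,372),71,m)-C0)).round(1))
# feeder-axis pixel directions in scene
m=env.camera_model("scene");F=RF();b=C0+F@[30,45,23]
for d in([10,0,0],[0,10,0]):print(((np.array(wp(0,b+F@d,m))-wp(0,b,m))*10).round(1))
E
```

```text
top (222, 300) [33.1 39.7 23. ]
top (235, 290) [35.1 36.3 23. ]
top (198, 317) [29.9 46.  23. ]
top (145, 322) [30.5 58.6 23. ]
top (270, 408) [ 5.7 32.2 23. ]
top (540, 372) [  5.1 -32.7  23. ]
scene (390, 300) [34.2 44.7 23. ]
scene (345, 262) [49.2 33.5 23. ]
scene (440, 272) [26.1 31.5 23. ]
scene (398, 308) [31.5 47.1 23. ]
scene (385, 338) [30.9 58.6 23. ]
front [ 2.9 33.5 41. ] [  2.3 -30.4  41. ]
[-40.3  -6.5]
[-13.2  25.7]
```

Request:
move_arm(targets=[[[0,0,0],[0,0,0],0],[[-0.0008,-0.0025,-0.0008],[0.015,0.0024,-0.042],0],[[0,0,0],[0,0,0],0]])

```text
clock: 11.35
ee_pos: [644.8, -63.7, 165.4]
tcp_rot: [[0.943, -0.013, 0.333], [-0.036, -0.997, 0.064], [0.332, -0.072, -0.941]]
force: [0.2, 6.4, 1.4]
opening: 0.3
```

```bash
python3 - <<'E'
from h import *
st()
im,m=shot("scene","s11");cv2.imwrite("pics/s11c.png",cv2.resize(im[215:255,255:305],(750,600),interpolation=cv2.INTER_CUBIC))
im,m=shot("top","t11");cv2.imwrite("pics/t11c.png",cv2.resize(im[180:240,310:370],(600,600),interpolation=cv2.INTER_CUBIC))
im,m=shot("wrist","w11")
E
```

```text
t 11.35 p [644.8 -63.7 165.4] yaz -90.8 z [ 0.333  0.064 -0.941] q [-0.37  0.67  0.8   1.83 -1.02  0.72 -0.6 ] F [0.2 6.4 1.4] op 0.3
```

View pics/s11c.png

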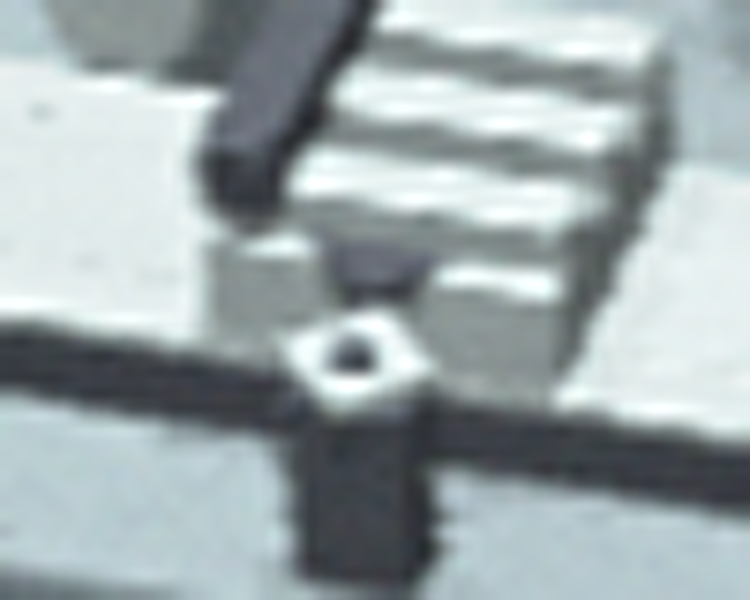

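View pics/t11c.png

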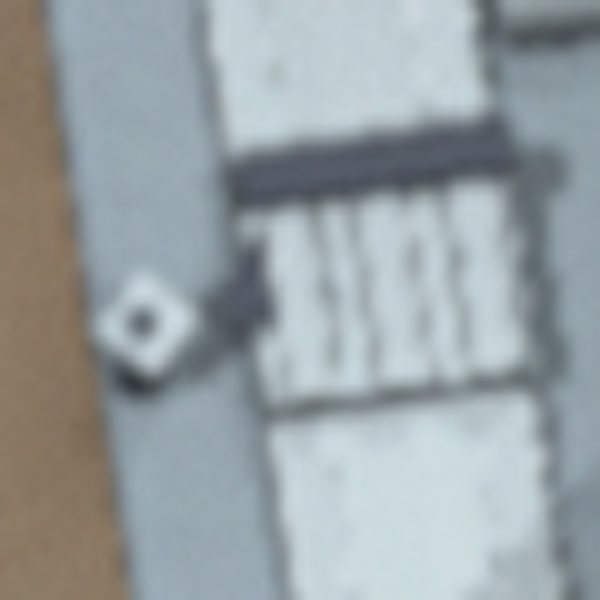

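View pics/w11.png

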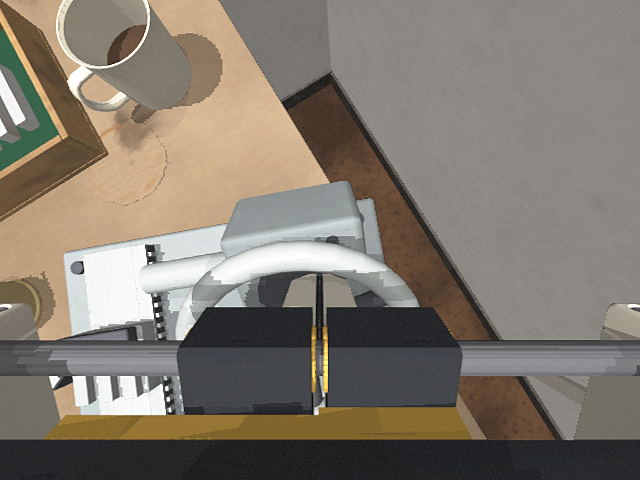

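Request:
move_arm(targets=[[[-0.0008,-0.0022,-0.0008],[0.015,0.0024,-0.042],0],[[-0.0009,-0.0022,-0.0009],[0.015,0.0024,-0.042],0],[[0,0,0],[0,0,0],0],[[0,0,0],[0,0,0],0]])

```text
clock: 12.0
ee_pos: [643.7, -68.8, 164.1]
tcp_rot: [[0.937, -0.097, 0.335], [-0.125, -0.99, 0.062], [0.325, -0.1, -0.94]]
force: [1.6, 5.2, 0.9]
opening: 0.3
```

```bash
python3 - <<'E'
from h import *
P,R=peg(-44,-100,20);plan(P,R)
im,m=shot("scene","s12");cv2.imwrite("pics/s12c.png",cv2.resize(im[215:255,255:305],(750,600),interpolation=cv2.INTER_CUBIC))
im,m=shot("top","t12");cv2.imwrite("pics/t12c.png",cv2.resize(im[180:240,310:370],(600,600),interpolation=cv2.INTER_CUBIC))
E
```

```text
t 12.0 p [643.7 -68.8 164.1] yaz -95.6 z [ 0.335  0.062 -0.94 ] q [-0.37  0.68  0.81  1.84 -1.04  0.73 -0.66] F [1.6 5.2 0.9] op 0.3
shift m [-0.0027 -0.0045 -0.0021] rotvec [-0.042 -0.009  0.086] ang 0.096
```

View pics/s12c.png

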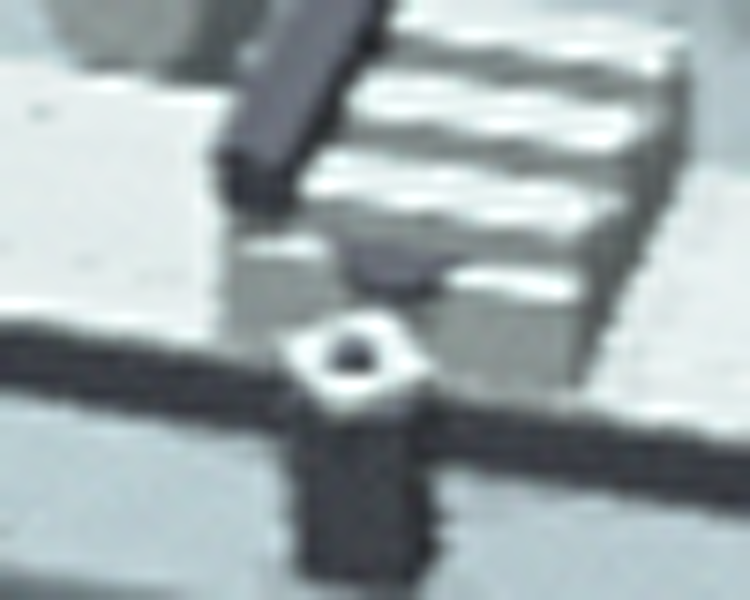

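View pics/t12c.png

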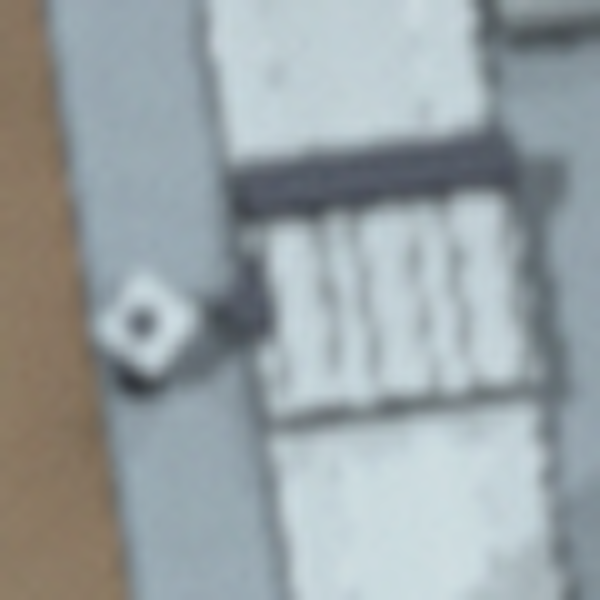

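Request:
move_arm(targets=[[[0.001,0.005,0.001],[0,0,0],0],[[-0.007,-0.001,0.02],[0,0,0],0],[[-0.007,-0.001,0.02],[0,0,0],0],[[-0.009,0,0.03],[0,0,0],0]])

```text
clock: 12.6
ee_pos: [619.3, -72.0, 234.5]
tcp_rot: [[0.937, -0.105, 0.332], [-0.129, -0.99, 0.051], [0.323, -0.091, -0.942]]
force: [0.1, 0.8, -0.3]
opening: 0.4
```

```bash
python3 - <<'E'
from h import *
P=np.array([563.7,161,150.]);plan(P,rot2(0,0))
E
```

```text
t 12.6 p [619.3 -72.  234.5] yaz -96.1 z [ 0.332  0.051 -0.942] q [-0.46  0.58  0.94  1.82 -0.89  0.82 -0.79] F [ 0.1  0.8 -0.3] op 0.4
shift m [-0.0556  0.233  -0.0845] rotvec [-0.349  0.188  1.825] ang 1.867
```

Request:
move_arm(targets=[[[-0.0046,0.0194,0.001],[-0.0291,0.0157,0.152],0],[[-0.0046,0.0194,0.001],[-0.0291,0.0157,0.152],0],[[-0.0046,0.0194,0],[-0.0291,0.0157,0.152],0],[[-0.0046,0.0194,0],[-0.0291,0.0157,0.152],0],[[-0.0046,0.0194,0],[-0.0291,0.0157,0.152],0],[[-0.0046,0.0194,0],[-0.0291,0.0157,0.152],0],[[-0.0046,0.0194,-0.01],[-0.0291,0.0157,0.152],0],[[-0.0046,0.0194,-0.01],[-0.0291,0.0157,0.152],0],[[-0.0046,0.0194,-0.014],[-0.0291,0.0157,0.152],0],[[-0.0046,0.0194,-0.014],[-0.0291,0.0157,0.152],0]])

```text
clock: 13.85
ee_pos: [574.3, 122.1, 188.2]
tcp_rot: [[0.145, 0.989, 0.039], [0.988, -0.147, 0.052], [0.057, 0.031, -0.998]]
force: [1.1, 0.1, 0.7]
opening: 0.6
```

```bash
python3 - <<'E'
from h import *
P=np.array([563.7,161,115.]);plan(P,rot2(0,0))
E
```

```text
t 13.85 p [574.3 122.1 188.2] yaz -8.4 z [ 0.039  0.052 -0.998] q [-0.59  0.59  0.59  1.72 -0.47  0.92  0.05] F [1.1 0.1 0.7] op 0.6
shift m [-0.0106  0.0389 -0.0732] rotvec [-0.057  0.031  0.3  ] ang 0.307
```

Request:
move_arm(targets=[[[-0.0046,0.0194,-0.02],[-0.028,0.015,0.15],0],[[-0.005,0.0185,-0.025],[-0.028,0.015,0.15],0],[[0,0,-0.02],[0,0,0],0],[[0,0,-0.005],[0,0,0],0],[[0,0,0],[0,0,0],0]])

```text
clock: 14.48
ee_pos: [565.1, 159.4, 118.7]
tcp_rot: [[-0.148, 0.989, 0.001], [0.989, 0.148, 0.002], [0.002, 0.001, -1.0]]
force: [-0.6, -1.1, -0.4]
opening: 0.3
```

```bash
python3 - <<'E'
from h import *
P=np.array([563.7,161,115.]);plan(P,rot2(0,0))
im,m=shot("wrist","w13");np.savez("w13.npz",K=m["intrinsics"],T=m["world_from_camera"])
for p in([30,45.5],[30,41.5]):print(wp(0,C0+RF()@[*p,23],m))
E
```

```text
t 14.47 p [565.1 159.4 118.7] yaz 8.5 z [ 0.001  0.002 -1.   ] q [-0.61  0.69  0.49  1.75 -0.43  0.82  0.23] F [-0.6 -1.1 -0.4] op 0.3
shift m [-0.0014  0.0016 -0.0037] rotvec [-0.002  0.001  0.005] ang 0.006
[316.14540469 235.05763298]
[316.18819324 240.56394989]
```

View pics/w13.png

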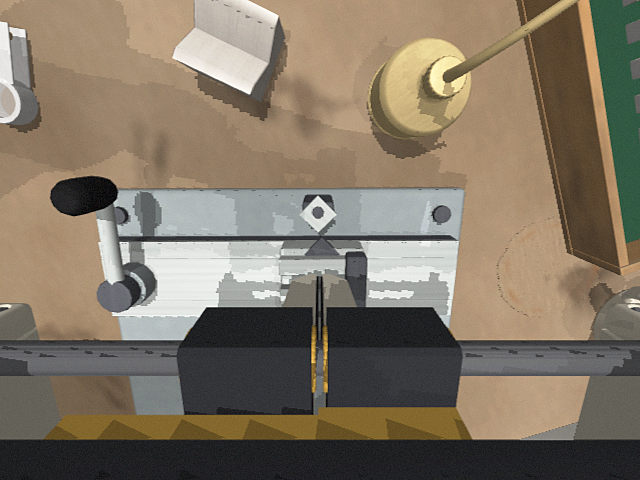

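```bash
python3 - <<'E'
from h import *
im=cv2.imread("pics/w13.png");cv2.imwrite("pics/w13c.png",cv2.resize(im[190:270,270:370],(800,640),interpolation=cv2.INTER_CUBIC)[:600])
E
```

```text
(no output)
```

View pics/w13c.png

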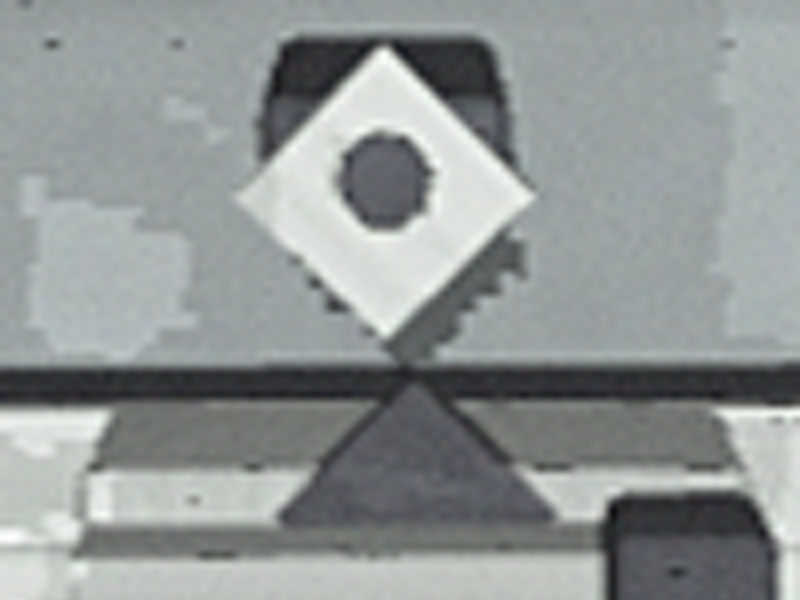

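```bash
python3 - <<'E'
from h import *
d=np.load("w13.npz");m={"intrinsics":d["K"],"world_from_camera":d["T"]}
c=lambda u,v:(270+(u-.5)/8,190+(v-.5)/8);R=RF().T
i=R@(pw(0,c(387,342),53,m)-C0);p=R@(pw(0,c(413,375),53,m)-C0);print("idx",i.round(2),"ptr",p.round(2),"dx",(p-i)[0].round(2))
for u in((67,196),(64,196),(70,197)):print("knob top",pw(0,u,93,m).round(1))
print("pivot",pw(0,(118,293),62,m).round(1))
im=cv2.imread("pics/w13.png");
for z in(93,74,55):
  for P in([418,181],):
    u=wp(0,[*P,z],m);cv2.circle(im,tuple(int(x) for x in u),2,(0,0,255),-1)
cv2.imwrite("pics/w13k.png",cv2.resize(im[150:350,30:230],(600,600),interpolation=cv2.INTER_CUBIC))
plan(np.array([418,181,150.]),rot2(0,0))
E
```

```text
idx [31.52 47.2  23.  ] ptr [33.78 44.21 23.  ] dx 2.26
knob top [420.  186.5  93. ]
knob top [418.3 186.3  93. ]
knob top [421.6 186.2  93. ]
pivot [429. 114.  62.]
t 14.53 p [565.4 159.6 119.1] yaz 8.5 z [ 0.002  0.002 -1.   ] q [-0.61  0.69  0.49  1.75 -0.43  0.82  0.23] F [-0.6  0.1  0.1] op 0.9
shift m [-0.1474  0.0214  0.0309] rotvec [-0.002  0.002  0.005] ang 0.006
```

View pics/w13k.png

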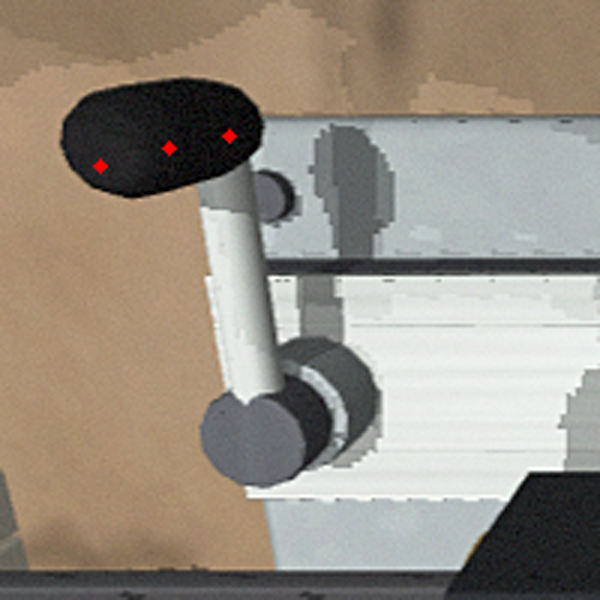

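Request:
move_arm(targets=[[[-0.0365,0.0062,0.015],[0,0,0],0.02],[[-0.0365,0.0062,0.015],[0,0,0],0.04],[[-0.0365,0.0062,0],[0,0,0],0.055],[[-0.0365,0.0062,0],[0,0,0],0.055],[[0,0,-0.01],[0,0,0],0.055],[[0,0,0],[0,0,0],0.055]])

```text
clock: 15.28
ee_pos: [419.9, 185.0, 138.5]
tcp_rot: [[-0.148, 0.989, 0.002], [0.989, 0.148, 0.003], [0.003, 0.002, -1.0]]
force: [0.2, 0.5, -0.8]
opening: 53.4
```

```bash
python3 - <<'E'
from h import *
plan(np.array([419,184,74.]),rot2(0,0))
im,m=shot("wrist","w14");cv2.imwrite("pics/w14c.png",im[180:480,150:500])
for P in([419,184,93],[419,184,74]): print(wp(0,P,m))
E
```

```text
t 15.28 p [419.9 185.  138.5] yaz 8.5 z [ 0.002  0.003 -1.   ] q [-0.83  0.5   0.53  2.08 -0.4   0.66  0.12] F [ 0.2  0.5 -0.8] op 53.4
shift m [-0.0009 -0.001  -0.0645] rotvec [-0.003  0.002  0.005] ang 0.006
[316.92619554 266.66069365]
[317.06764993 257.24006922]
```

View pics/w14.png

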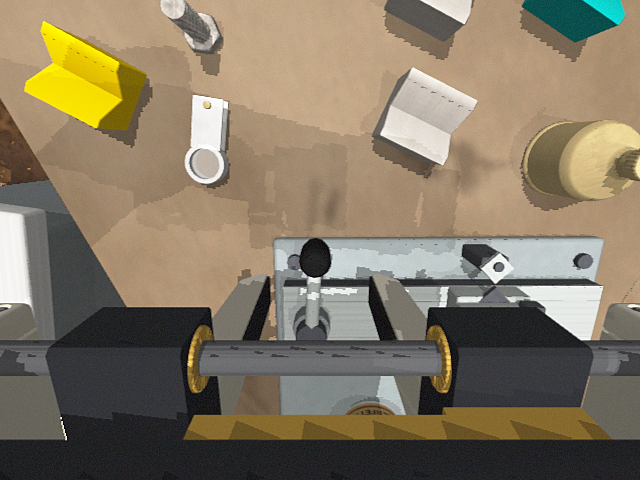

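Request:
move_arm(targets=[[[-0.001,-0.0005,-0.03],[0,0,0],0.055],[[0,0,-0.025],[0,0,0],0.055],[[0,0,-0.009],[0,0,0],0.05],[[0,0,0],[0,0,0],0.015],[[0,0,0],[0,0,0],0.015],[[0,0,0],[0,0,0],0.015]], squeeze=8)

```text
clock: 16.08
ee_pos: [418.3, 185.0, 75.0]
tcp_rot: [[-0.149, 0.989, 0.002], [0.989, 0.149, 0.004], [0.003, 0.002, -1.0]]
force: [-0.3, 0.1, 0.8]
opening: 24.3
```

```bash
python3 - <<'E'
from h import *
s=st()
im,m=shot("scene","s15");cv2.imwrite("pics/s15c.png",cv2.resize(im[120:320,220:420],(600,600)))
# path about pivot, starting at current TCP, pivot = TCP - 75*feeder y
F=RF();k=s["ee_pos"];pv=k-F@[0,75,0];print("pivot",pv)
P0=k
for i in range(1,11):
    a=np.radians(90-8.7*i);P=pv+75*(F@[np.cos(a),np.sin(a),0]);print(i,(P-P0).round(1)[:2]);P0=P
E
```

```text
t 16.07 p [418.3 185.   75. ] yaz 8.6 z [ 0.002  0.004 -1.   ] q [-0.75  0.6   0.42  2.14 -0.51  0.5   0.21] F [-0.3  0.1  0.8] op 24.3
pivot [429.79672043 110.89153557  74.98714646]
1 [11.3  0.9]
2 [11.3 -0.8]
3 [11.1 -2.5]
4 [10.6 -4.2]
5 [ 9.8 -5.7]
6 [ 8.8 -7.2]
7 [ 7.6 -8.4]
8 [ 6.3 -9.5]
9 [  4.8 -10.3]
10 [  3.2 -10.9]
```

View pics/s15c.png

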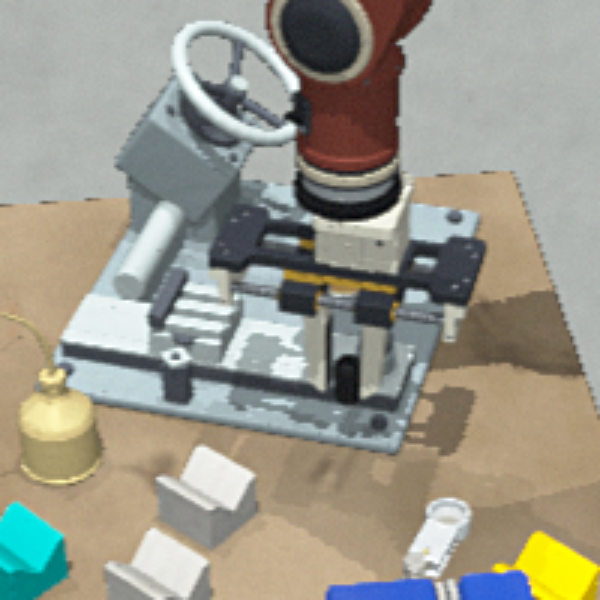

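Request:
move_arm(targets=[[[0.0113,0.0009,0],[0,0,-0.145],0.015],[[0.0113,-0.0008,0],[0,0,-0.145],0.015],[[0.0111,-0.0025,0],[0,0,-0.145],0.015],[[0.0106,-0.0042,0],[0,0,-0.145],0.015],[[0.0098,-0.0057,0],[0,0,-0.145],0.015],[[0.0088,-0.0072,0],[0,0,-0.145],0.015],[[0.0076,-0.0084,0],[0,0,-0.145],0.015]], squeeze=8)

```text
clock: 17.0
ee_pos: [485.2, 155.0, 74.7]
tcp_rot: [[0.765, 0.645, -0.004], [0.645, -0.765, 0.001], [-0.003, -0.003, -1.0]]
force: [-6.9, -3.8, 8.3]
opening: 21.8
```

```bash
python3 - <<'E'
from h import *
s=st();v=(RF().T@(s["ee_pos"]-[430,111,75]));print(v.round(1),np.degrees(np.arctan2(v[1],v[0])))
im,m=shot("scene","s16");cv2.imwrite("pics/s16c.png",cv2.resize(im[120:320,220:420],(600,600)))
E
```

```text
t 17.0 p [485.2 155.   74.7] yaz -49.9 z [-0.004  0.001 -1.   ] q [-0.81  0.73  0.73  2.   -0.75  0.71 -0.47] F [-6.9 -3.8  8.3] op 21.8
[61.2 35.  -0.3] 29.786044186384892
```

View pics/s16c.png

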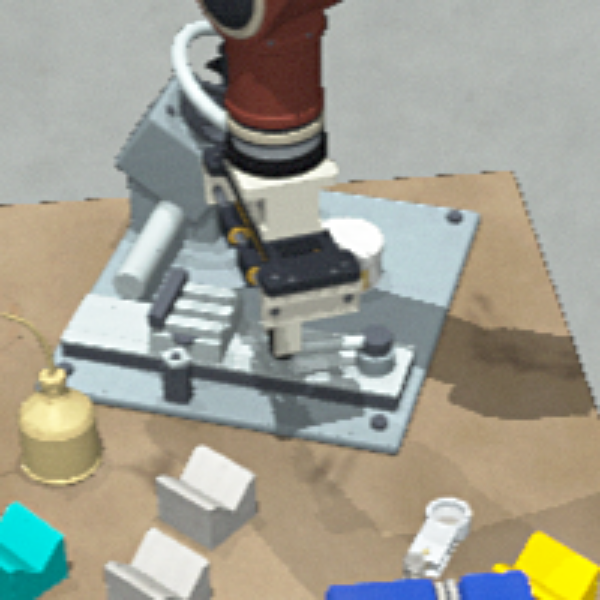

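Request:
move_arm(targets=[[[0.0063,-0.0095,0],[0,0,-0.145],0.015],[[0.0048,-0.0103,0],[0,0,-0.145],0.015],[[0.0032,-0.0109,0],[0,0,-0.145],0.015],[[0,-0.003,0],[0,0,0],0.015],[[0,0,0],[0,0,0],0.015]])

```text
clock: 17.68
ee_pos: [497.3, 129.8, 74.1]
tcp_rot: [[0.962, 0.272, -0.009], [0.272, -0.962, 0.013], [-0.006, -0.015, -1.0]]
force: [-8.4, 8.6, 9.6]
opening: 21.8
```

```bash
python3 - <<'E'
from h import *
s=st();v=(RF().T@(s["ee_pos"]-[430,111,75]));print(v.round(1),np.degrees(np.arctan2(v[1],v[0])))
E
```

```text
t 17.68 p [497.3 129.8  74.1] yaz -74.2 z [-0.009  0.013 -1.   ] q [-0.8   0.78  0.83  1.98 -0.85  0.78 -0.75] F [-8.4  8.6  9.6] op 21.8
[69.4  8.2 -0.9] 6.767864968151421
```

Request:
move_arm(targets=[[[-0.002,-0.005,0],[0,0,0],0.015],[[-0.001,-0.005,0],[0,0,0],0.015],[[0,0,0],[0,0,0],0.015]])

```text
clock: 18.05
ee_pos: [498.6, 124.6, 74.2]
tcp_rot: [[0.962, 0.274, -0.001], [0.274, -0.961, 0.019], [0.004, -0.018, -1.0]]
force: [-0.8, 15.9, 2.4]
opening: 32.0
```

```bash
python3 - <<'E'
from h import *
s=st();v=(RF().T@(s["ee_pos"]-[430,111,75]));print(v.round(1),np.degrees(np.arctan2(v[1],v[0])))
E
```

```text
t 18.05 p [498.6 124.6  74.2] yaz -74.1 z [-0.001  0.019 -1.   ] q [-0.78  0.77  0.82  1.99 -0.86  0.77 -0.72] F [-0.8 15.9  2.4] op 32.0
[69.8  2.9 -0.8] 2.4035621240901026
```

Request:
move_arm(targets=[[[0,0.004,0],[0,0,0],0.055],[[0,0.004,0],[0,0,0],0.055],[[0,0,0],[0,0,0],0.055],[[0,0,0.03],[0,0,0],0.055],[[0,0,0.05],[0,0,0],0.055],[[-0.02,0.03,0.05],[0,0,0],0.055],[[-0.03,0.05,0.02],[0,0,0],0.055],[[-0.03,0.05,0],[0,0,0],0.055],[[-0.03,0.05,0],[0,0,0],0.055],[[0,0,0],[0,0,0],0.055]])

```text
clock: 19.3
ee_pos: [386.5, 305.4, 223.1]
tcp_rot: [[0.961, 0.277, 0.0], [0.277, -0.961, -0.0], [0.0, 0.0, -1.0]]
force: [0.7, -0.6, 0.9]
opening: 54.6
```

```bash
python3 - <<'E'
from h import *
s=st()
im,m=shot("wrist","w19");im,m=shot("top","t19")
cv2.imwrite("pics/t19c.png",cv2.resize(im[150:300,220:420],(800,600),interpolation=cv2.INTER_CUBIC))
im,m=shot("scene","s19");cv2.imwrite("pics/s19c.png",cv2.resize(im[120:320,200:400],(600,600)))
E
```

```text
t 19.3 p [386.5 305.4 223.1] yaz -73.9 z [ 0. -0. -1.] q [-1.42  0.59  1.12  1.89 -0.62  1.06 -1.33] F [ 0.7 -0.6  0.9] op 54.6
```

View pics/t19c.png

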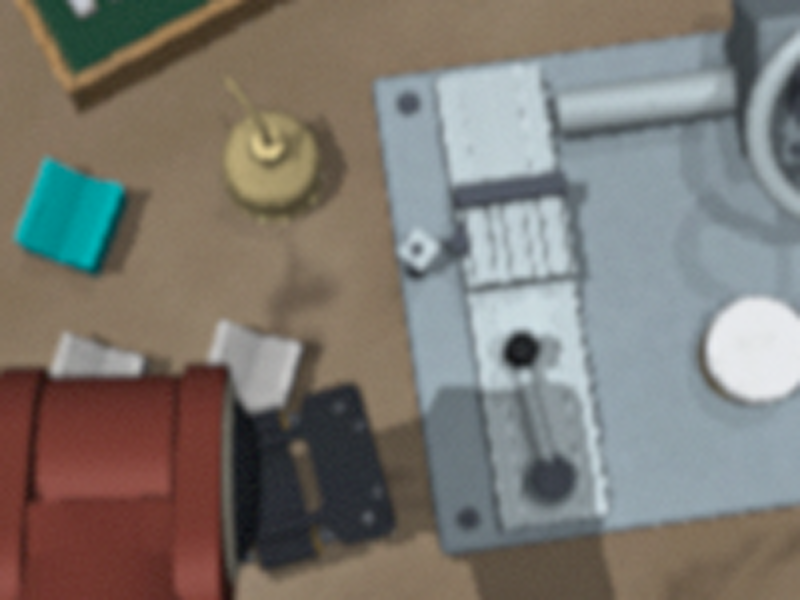

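View pics/s19c.png

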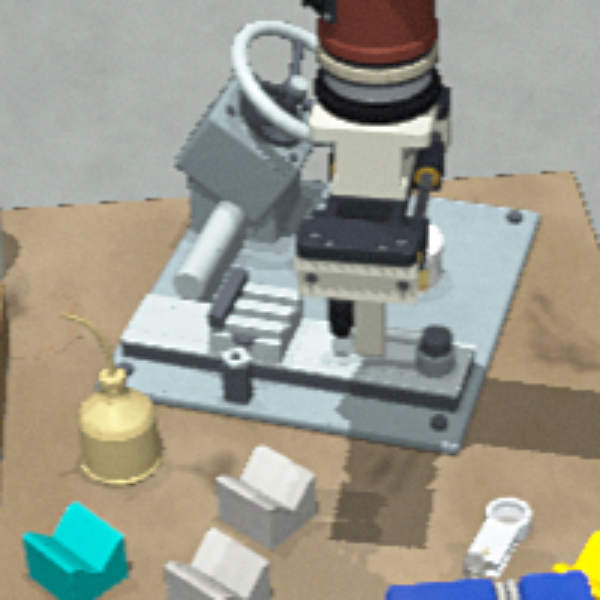

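View pics/w19.png

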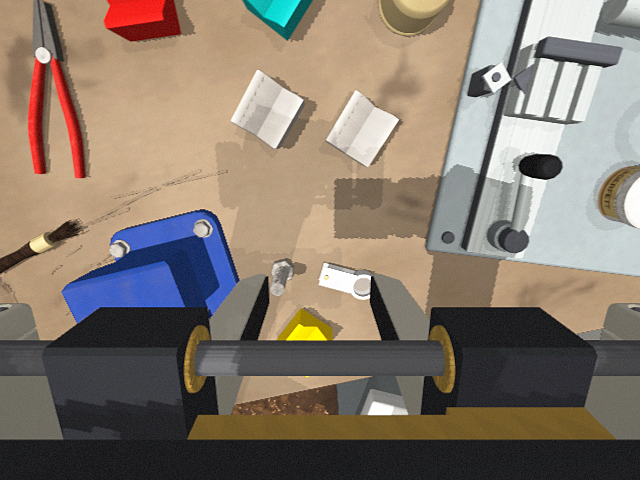

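```bash
python3 - <<'E'
from h import *
m=env.camera_model("top");c=lambda u,v:(220+(u-.5)/4,150+(v-.5)/4)
k=pw(0,c(521,349),93,m);p=pw(0,c(550,478),63,m);v=RF().T@(k-p);print(k,p,v,np.degrees(np.arctan2(v[1],v[0])),"home 6.9")
k0=pw(0,(200+506/4-.1,170+405/4-.1),93,m);v=RF().T@(k0-p);print("open",v,np.degrees(np.arctan2(v[1],v[0])))
E
```

```text
[494.93942964 128.80044261  93.        ] [423.28491581 109.5913758   63.        ] [73.74973937  8.02081928 30.        ] 6.206936303137132 home 6.9
open [ 4.46841169 73.16615722 30.        ] 86.50516648369171
```

```bash
python3 - <<'E'
from h import *
im=cv2.imread("pics/w19.png");cv2.imwrite("pics/w19c.png",cv2.resize(im[30:130,450:630],(800,444),interpolation=cv2.INTER_CUBIC))
E
```

```text
(no output)
```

View pics/w19c.png

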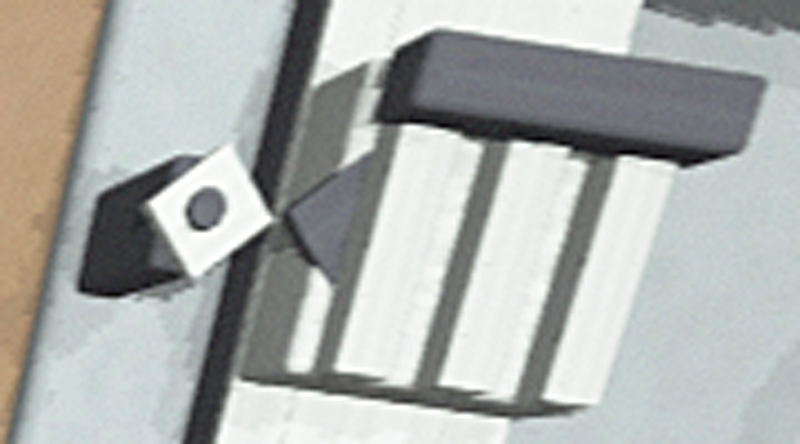

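Here the index tip is at (273,219) in the crop and the pointer tip at (288,212), so the slide hasn't shifted noticeably. The lever lies along the bed and both blocks stand upright. Handing in.

```bash
python3 - <<'E'
from h import *
st();print(env.finish_job());st()
E
```

```text
t 19.45 p [390.3 299.5 224.5] yaz -74.6 z [ 0.004 -0.001 -1.   ] q [-1.41  0.59  1.13  1.89 -0.61  1.05 -1.33] F [-0.6  0.5  0.5] op 55.2
the job is handed in; nothing more can be done
None
the job is handed in; nothing more can be done
```

The job is handed in at 19.5 s, with all three steps done in the order asked.

- **V-block:** I lifted the grey block off the bed and stood it upright beside its grey twin, about 35 mm away. The last pictures show both blocks upright.
- **Slide:** With the lever open, I turned the handwheel clockwise by pushing a spoke with the closed fingers. The closest wrist view put the pointer 2.3 mm short of the index finger on the feeder +x side. That is within the 4 mm allowed, so I left it there. After clamping I checked only by eye in a wrist picture, where the tips still looked opposite each other.
- **Clamp lever:** I swung it until it stopped moving, pushing with about 16 N. The top camera then put the arm at 6.2 degrees from the bed axis, against 6.9 degrees for fully home.
- **Other checks:** The forces I read stayed under about 17 N. Nothing touched the twin, oil can or grease tin, and they look unmoved in the pictures, though I did not re-measure them.
- **Disagreements:**
    - While the wheel was turning, the scene and top cameras differed by 1 to 3 mm on the pointer position, so I went by the wrist view.
    - The top camera alone makes the lever's swing about 80 degrees rather than the 83 expected. I put this down to measurement error, since the lever had reached its stop.

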